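# Stir the draw balls in the bowl before the office prize draw

### The arm

A 6-joint arm with a two-finger parallel gripper is mounted at the origin on the work surface. World frame = base frame: x ahead of the robot, y to its left, z up, the work surface at z = 0. Lengths are in m, angles in degrees, forces in N, time in s.
With the tool pointing down it reaches from about 0.375 to 0.9 m from the base axis. Payload 3.1 kg.
Tool frame: the origin (TCP) lies on the centre line of the jaws, within the pads' length; the fingertips stand 22 mm ahead of it and the grasp point (between the pads) lies 3 mm ahead of it; z points along the fingers, y is the line along which they close (so a half turn about z gives the same grasp; the last joint's range is limited). The gripper opens to 87 mm and grips with 3 to 60 N. Pads are 19 mm wide; open, the fingers measure 117 mm over their backs; the gripper's body (75 mm by 190 mm) begins 51 mm behind the grasp point.
Start: joints at [61.392, 30.224, 82.088, -0, 67.689, -10.227], TCP at [0.197, 0.593, 0.245] pointing down, gripper open.
Joint ranges: [-176.69, 176.69], [-43.24, 126.21], [12.49, 139.97], [-82, 262], [0, 151.66], [-163.58, 163.58]. Speed limits (degrees/s): [159.86, 159.86, 180, 180, 180, 180].

### API

Orientations are given as a 3x3 rotation matrix whose columns are the frame's x, y, z axes.
In Python, from rig import * gives the robot as it stands.
- The arm moves only by the shell command python3 -m jog 'ROWS'. ROWS is text: rows parted by semicolons, each of 7 numbers parted by spaces: the shift along the tool's x, y, z in mm, then the turn, a rotation vector about the tool's x, y, z in rad, then the finger opening in mm, from 0 to 87. In form: tx ty tz ax ay az fingers; .... A call has 1 to 12 rows; each row shifts and turns the commanded pose from where the row before left it, along the tool's axes as they then stand; what a row does not reach is not made up. A row lasts 1/8 s, in which the tool goes at most 62.5 mm and 10.7 degrees, less where a joint would pass 70% of its speed; a pose out of reach is approached as far as the arm can. A call with a gripper value outside its range is refused whole. The fingers move at their own pace and stop on an object; the grip force is fixed at half the most. Time passes only in rows, so rows that do not move let the fingers close. It gives the time, the measured TCP pose, the force, the opening and the grip force at its end, in the units of the state.
- read_state(): the state, without advancing time (a new reading comes with each control period).
- capture(name): name is "scene" or "top" or "wrist"; returns a dict with "color" (400x640x3 uint8, red, green, blue), "camera_matrix" (3x3 intrinsics, pixels), "R" (3x3) and "t" (3): a world point X has camera coordinates R X + t. Camera axes: x right, y down, z forward; pixel columns grow to the right and rows downward; lengths in m; the calibration is good to about 2 mm. A picture is of the moment at which its call begins. There is no depth.
- hand_in(): hands the job in; it is judged then, once.
Trained networks look in the newest picture that a camera, given by its name, has taken for a name from the list of things; names that differ only in an ending like _2 or _b are one class to them, and where a whole thing is asked for, a point or a joint stands for the part that bears it (a point fixed in the world has none). Each returns a list of dicts, best first, with "conf" (0 to 1); they miss things now and then, are a little off and sometimes report something else, mostly with a low value. They report only what shows in the picture. A call takes as long as a camera call. They do not tell look-alikes from the thing itself.
- find_in(camera, target): "at" ([x, y, z] in m, in world coordinates, good to about 4 mm: the middle of the surface that is visible of it).
- trace(camera, target): "pixels" (400x640 bool, what is visible of it).
- place_of(camera, target): "at" ([x, y, z] in m, in world coordinates, good to about 4 mm: a listed point, or the origin of a listed thing).
The state is a dict: "time_s": time; "joint_positions": joint angles; "qvel": joint speeds; "tau": joint torques, N m; "position": TCP position; "tcp_rot": TCP orientation; "force": force on the tool from outside, world axes, zero at the start; "moment": the same for the moment, N m; "opening": opening from 0.0 (shut) to 1.0 (fully open); "grasp_force": force on a finger pad.
Only numpy, scipy, OpenCV 4.12 (cv2) and the standard library are available. Lean on these libraries where they do the work, as an engineer would, in place of code of your own. Each camera call takes 0.05 s, during which the arm holds its last target. There are 200 camera calls.

### The job

Before the office prize draw, take the wooden spoon from its tray, dip its head steeply into the bowl of balls until you feel the bottom, and stir: with the tip touching the bottom lightly, go right round the bowl about half way out at least three times, until no ball is left where it lay, the middle one included (each ends at least half its width away). Keep the balls in the bowl and the bowl in its place, let only the spoon touch them, then lay the spoon flat in the middle of its tray and let go; do not disturb the other things on the desk.

Things in the scene. Friction and masses are not known exactly. Their poses are not given: they have to be found in the camera images.
- spoon: Wooden spoon, 200 mm long, 50 to 85 g, lying flat in the tray, hollow side up. Origin: middle of its length, on the underside; x runs along it from handle to head, z up. Handle: flat-sided bar 16 mm wide (y), 14 mm high, x = -100 to 50 mm; neck 15 mm wide, 10 mm high; head round, 34 mm across (x = 66 to 100 mm), 10 mm thick.
- spoon_tip (a point): Outer end of the spoon's head, on its underside: 100 mm from the spoon's origin along +x. With the head tilted down this is the spoon's lowest point.
- spoon_grip (a point): Good place to hold the handle: 10 mm behind the spoon's origin (x = -10 mm), at half the handle's height (7 mm above the underside); 110 mm from the tip. Pinched here with the fingers slanted towards the head, the spoon can be swung down steeply; held flatter than about 65 degrees to the level it rides up over the balls and turns in the fingers.
- spoon_mid (a point): Middle of the spoon's length, half way up the handle (7 mm above the underside).
- tray: Shallow grey plastic tray, fixed to the desk, 250 mm (x) x 130 mm (y) outside, 12 mm high, walls and bottom 5 mm thick. Origin: centre of its underside, on the desk. The spoon starts in it along its x, head towards +x of the tray. The tray and the bowl may stand either way round (left or right).
- bowl: White ceramic bowl, loose on the desk, 0.85 kg (may vary by 20 %), slides if pushed with more than about 4 N. Round about z: outside 216 mm across at the rim, 148 mm at the foot, 55 mm high. Origin: centre of its underside. Its z is up; x and y have no visible mark.
- bowl_floor (a point): Centre of the bowl's flat inner floor, 6 mm above its underside. The floor is flat out to 70 mm from the centre; from there the 5 mm wall flares straight outwards to the rim, 49 mm higher, where the inside is about 103 mm in radius.
- ball1_center (a point): Centre of a plain wooden draw ball, 34 mm in diameter, 14 g. Six such balls lie loose on the bowl's floor in one layer: one near the middle, five round it about 46 mm out, where a sixth would have room: that gap is wide enough for the spoon's head.
- ball2_center (a point): Centre of a plain wooden draw ball, 34 mm in diameter, 14 g. One of the six alike.
- ball3_center (a point): Centre of a plain wooden draw ball, 34 mm in diameter, 14 g. One of the six alike.
- ball4_center (a point): Centre of a plain wooden draw ball, 34 mm in diameter, 14 g. One of the six alike.
- ball5_center (a point): Centre of a plain wooden draw ball, 34 mm in diameter, 14 g. One of the six alike.
- ball6_center (a point): Centre of a plain wooden draw ball, 34 mm in diameter, 14 g. One of the six alike.
- mug: White mug, 80 mm across, 95 mm high. Bystander. Origin: centre of its underside.
- calculator: Desk calculator, 170 x 115 mm, 33 mm high. Bystander. Origin: centre of its underside.
- stapler: Stapler, 140 mm long, about 60 mm high. Bystander. Origin: centre of its underside.
- tape: Tape dispenser, 150 x 55 mm, about 82 mm high. Bystander. Origin: centre of its underside.
- mouse: Computer mouse, 100 x 58 mm, 37 mm high. Bystander. Origin: centre of its underside.
Things that resemble listed ones, but are neither listed nor needed, are in the scene too. What is shaped like the part that bears ball3_center but red is not meant.

How it is judged:
By the outcome, as a careful person would: the job done as asked, in the order asked, and still so for the second after the job is handed in, with the robot touching nothing.
It also fails if it takes over 72 s, if anything falls off the work surface, if the arm or the gripper's body presses on something with over 40 N, if the wrist force passes 120 N, or if a joint passes its speed limit or range.

## Working session

There is one attempt and no reset: what is moved stays moved. The work goes in short steps, Python scripts to look and compute and a shell command to move; the robot and the scene stay as the last step left them, time stands still between calls to the robot, and variables do not carry over. Pictures are saved under pics/ and viewed, at most 13 in all, crops included, and the job is handed in when it is done.

```bash
mkdir -p pics; ls
python3 - <<'E'
from rig import *
import cv2
for c in ("scene","top"):
    d=capture(c); cv2.imwrite(f"pics/{c}0.png",d["color"][:,:,::-1])
    for n in ["spoon","spoon_tip","spoon_grip","tray","bowl","bowl_floor","ball3_center","mug","calculator","stapler","tape","mouse"]:
        print(c,n,[(round(r["conf"],2),[round(float(v),3) for v in r["at"]]) for r in place_of(c,n)][:9])
s=read_state();print(s["time_s"],s["tcp_rot"],s["force"])
E
```

```text
pics
scene spoon [(0.81, [0.478, -0.16, 0.003])]
scene spoon_tip [(0.59, [0.578, -0.149, 0.007]), (0.2, [0.481, -0.163, -0.001])]
scene spoon_grip [(0.71, [0.469, -0.169, 0.014])]
scene tray [(0.7, [0.485, -0.161, -0.003])]
scene bowl [(0.87, [0.484, 0.167, -0.0]), (0.32, [0.531, 0.179, 0.023])]
scene bowl_floor [(0.7, [0.487, 0.17, 0.004]), (0.64, [0.488, -0.162, 0.0])]
scene ball3_center [(0.58, [0.531, 0.178, 0.024]), (0.54, [0.443, -0.021, 0.021]), (0.44, [0.489, 0.357, 0.02])]
scene mug [(0.66, [0.767, -0.121, 0.001])]
scene calculator [(0.68, [0.749, 0.127, -0.001])]
scene stapler [(0.7, [0.318, 0.387, 0.001])]
scene tape [(0.73, [0.586, 0.459, 0.0])]
scene mouse [(0.62, [0.621, 0.003, 0.002])]
top spoon [(0.83, [0.478, -0.162, 0.003])]
top spoon_tip [(0.63, [0.578, -0.148, 0.007])]
top spoon_grip [(0.96, [0.47, -0.165, 0.018])]
top tray [(0.66, [0.482, -0.164, 0.004])]
top bowl [(0.8, [0.484, 0.172, 0.002])]
top bowl_floor [(0.62, [0.529, 0.182, 0.021]), (0.59, [0.484, 0.17, 0.006])]
top ball3_center [(0.72, [0.529, 0.185, 0.023]), (0.72, [0.486, 0.356, 0.018])]
top mug [(0.77, [0.763, -0.124, 0.003])]
top calculator [(0.65, [0.748, 0.126, -0.0])]
top stapler [(0.83, [0.321, 0.383, -0.001])]
top tape [(0.81, [0.588, 0.457, -0.001])]
top mouse [(0.61, [0.616, 0.001, 0.001])]
1.3 [[-9.48971347e-01  3.15362304e-01 -1.13797383e-05]
 [ 3.15362304e-01  9.48971347e-01  1.58971327e-05]
 [ 1.58124020e-05  1.14971829e-05 -1.00000000e+00]] [-0.34452668  0.89512438 -1.22853361]
```

View pics/top0.png

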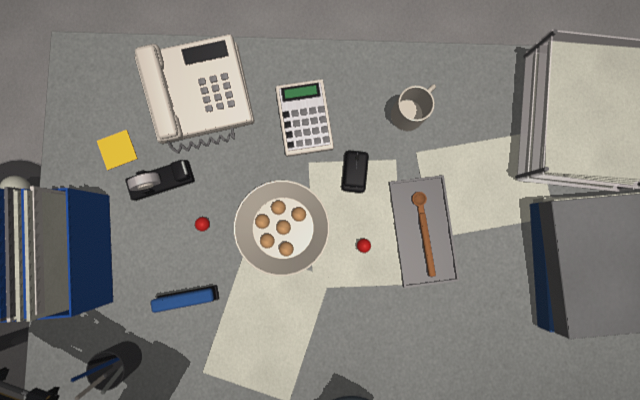

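View pics/scene0.png

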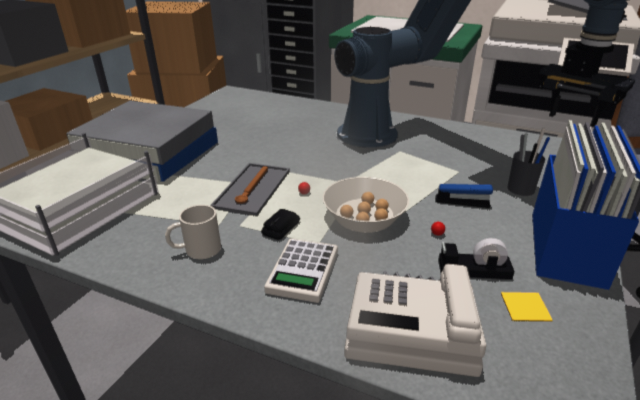

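The wooden balls in the bowl are at top pixels (278,207), (299,214), (286,249), (267,240), (262,221), with the middle one at (283,227). The red balls at (202,224) and (364,245) are look-alikes and not meant. There is only one spoon, in the tray at (425,235), with its head up (+x). The gap in the ring is at about (305,235). Next I'll measure precisely and confirm with one crop.

```bash
cat > h.py <<'E'
import numpy as np, cv2
from rig import *
def ray(d,px,z):
    K,R,t=map(np.array,(d["camera_matrix"],d["R"],d["t"]))
    v=R.T@np.linalg.inv(K)@np.array([px[0],px[1],1.]); o=-R.T@t
    return (o+v*(z-o[2])/v[2])
def rect(m):
    c=max(cv2.findContours(m.astype(np.uint8),cv2.RETR_EXTERNAL,cv2.CHAIN_APPROX_NONE)[0],key=cv2.contourArea)
    return c
def woodballs(d,zc=.023):
    """brown balls seen from top: (world centre)"""
    g=d["color"]; hsv=cv2.cvtColor(g,cv2.COLOR_RGB2HSV)
    m=((hsv[...,1]>90)&(hsv[...,2]>60)&(hsv[...,0]>5)&(hsv[...,0]<25)).astype(np.uint8)
    return m
E
python3 - <<'E'
from h import *
d=capture("top")
m=trace("top","spoon")[0]["pixels"]
p=np.argwhere(m)[:,::-1].astype(float)
w=np.array([ray(d,q,.017)[:2] for q in p]); c=w.mean(0)
u=np.linalg.svd(w-c)[2][0]; u*=np.sign(u[0]); s=(w-c)@u
print("spoon yaw",np.degrees(np.arctan2(u[1],u[0])),"ends",c+u*s.min(),c+u*s.max(),"origin",c+u*(s.min()+s.max())/2)
n=np.array([-u[1],u[0]]); b=(s<s.min()+.15*(s.max()-s.min())*5)&(s>s.min()); 
print("handle lateral range",np.percentile(((w-c)@n)[s<s.mean()],[2,98]))
t=trace("top","tray")[0]["pixels"]|m
r=cv2.minAreaRect(rect(t)); print("tray",[ray(d,q,.010)[:2].round(4) for q in cv2.boxPoints(r)],ray(d,r[0],.01))
b=trace("top","bowl")[0]["pixels"]
e=cv2.fitEllipse(cv2.convexHull(rect(b))); print("bowl rim",e,ray(d,e[0],.055))
bm=woodballs(d)
x,y=map(int,e[0]); roi=np.zeros_like(bm); roi[y-38:y+38,x-38:x+38]=bm[y-38:y+38,x-38:x+38]
n_,L,st,ce=cv2.connectedComponentsWithStats(roi)
o=ray(d,e[0],.055)
for i in range(1,n_):
    if st[i,4]>30:
        q=ray(d,ce[i],.023); f=q[:2]-o[:2]; print(ce[i].round(1),st[i,4],q.round(4),"r",np.hypot(*f).round(4),"ang",np.degrees(np.arctan2(f[1],f[0])).round())
cv2.imwrite("pics/crop0.png",cv2.resize(d["color"][150:300,220:470,::-1],None,fx=3.2,fy=3.2,interpolation=cv2.INTER_CUBIC))
E
```

```text
spoon yaw 9.92935635833025 ends [ 0.38088977 -0.17850592] [ 0.57648155 -0.14426642] origin [ 0.47868566 -0.16138617]
handle lateral range [-0.00847745  0.00819668]
tray [array([ 0.5994, -0.0738]), array([ 0.6223, -0.2098]), array([ 0.3715, -0.2457]), array([ 0.3498, -0.1122])] [ 0.48451071 -0.16043402  0.01      ]
bowl rim ((280.9102783203125, 228.09722900390625), (95.4266128540039, 96.29228973388672), 37.282066345214844) [0.48362823 0.17035254 0.055     ]
[277.9 207. ] 140 [0.5323 0.1813 0.023 ] r 0.0499 ang 13.0
[298.4 213.9] 141 [0.5177 0.1333 0.023 ] r 0.0503 ang -47.0
[261.9 221. ] 142 [0.4993 0.2172 0.023 ] r 0.0494 ang 72.0
[283. 227.] 142 [0.4865 0.1682 0.023 ] r 0.0036 ang -37.0
[266.8 240.4] 144 [0.4549 0.2045 0.023 ] r 0.0446 ang 130.0
[285.7 248.6] 145 [0.4371 0.1603 0.023 ] r 0.0476 ang -168.0
```

View pics/crop0.png

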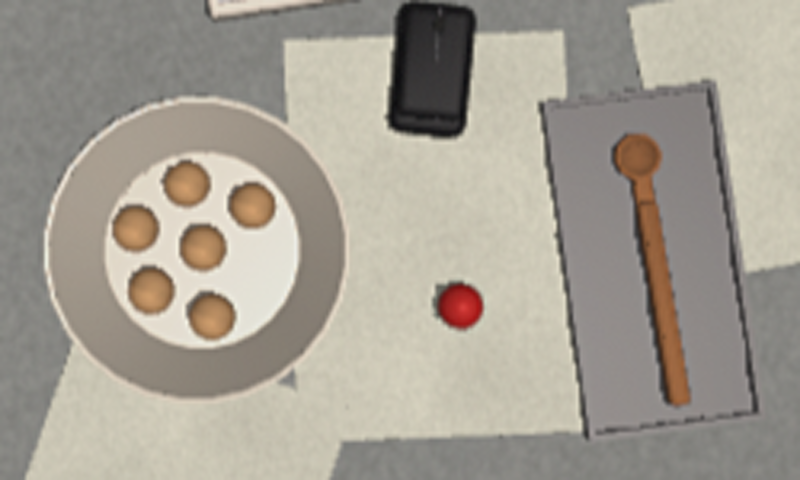

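The crop shows six plain wooden balls in the bowl, with the gap on its right (crop 265,270, bearing about -107°). The wooden spoon is in the tray, and the red ball at (460,305) is not needed. Now I'll plan the move to the pre-grasp pose.

```bash
cat >> h.py <<'E'
from scipy.spatial.transform import Rotation as Ro
def Rt(a,yaw):  # tool z slanted a deg from down towards heading yaw, tool y to the left of it
    u=np.array([np.cos(np.radians(yaw)),np.sin(np.radians(yaw)),0]);n=np.array([-u[1],u[0],0]);a=np.radians(a)
    z=-np.cos(a)*np.array([0,0,1])+np.sin(a)*u
    return np.c_[np.cross(n,z),n,z]
def plan(wps,start=None):
    """wps: list of (pos m, R, nrows); prints rows (mm, rad) rounded, feeding rounding back"""
    if start is None:
        s=read_state(); start=(np.array(s["position"]),np.array(s["tcp_rot"]))
    P,R=np.array(start[0],float),np.array(start[1],float); out=[]
    for p,Q,n in wps:
        p=np.array(p,float); p0,R0=P.copy(),R.copy(); w=Ro.from_matrix(Q@R0.T).as_rotvec()
        for i in range(1,n+1):
            pt=p0+(p-p0)*i/n; Rg=Ro.from_rotvec(w*i/n).as_matrix()@R0
            dt=np.round(R.T@(pt-P)*1000,0 if n>0 else 1); dr=np.round(Ro.from_matrix(R.T@Rg).as_rotvec(),2)
            P=P+R@dt/1000; R=R@Ro.from_rotvec(dr).as_matrix()
            out.append(" ".join(f"{v:g}" for v in list(dt+0.)+list(dr+0.)))
    for k in range(0,len(out),12): print(" ; ".join(out[k:k+12]),"\n")
    print("end",P.round(4),R[:,2].round(3)); return P,R
E
python3 - <<'E'
from h import *
R=Rt(35,9.9)
plan([([.42,.32,.25],Rt(0,5),7),([.462,-.06,.2],Rt(15,9.9),8),([.462,-.164,.11],R,4)])
E
```

```text
-43 -27 -1 0 0 -0.06 ; -40 -29 -1 0 0 -0.06 ; -39 -32 0 0 0 -0.05 ; -38 -34 -1 0 0 -0.06 ; -35 -36 -1 0 0 -0.06 ; -33 -38 -1 0 0 -0.06 ; -31 -40 0 0 0 -0.06 ; -1 -48 6 0 -0.03 -0.01 ; 0 -48 6 0 -0.04 -0.01 ; 0 -47 7 0 -0.03 -0.01 ; 1 -48 6 -0.01 -0.03 -0.01 ; 2 -48 5 0 -0.03 -0.01 

2 -48 6 0 -0.04 -0.01 ; 4 -48 6 0 -0.03 -0.01 ; 3 -47 5 0 -0.03 -0.01 ; 10 -26 21 0 -0.09 0 ; 12 -25 19 0 -0.09 0 ; 14 -26 19 0 -0.08 0 ; 15 -26 17 0 -0.09 0 

end [ 0.4618 -0.1643  0.1099] [ 0.565  0.096 -0.82 ]
```

```bash
python3 -m jog '-43 -27 -1 0 0 -0.06 40; -40 -29 -1 0 0 -0.06 40; -39 -32 0 0 0 -0.05 40; -38 -34 -1 0 0 -0.06 40; -35 -36 -1 0 0 -0.06 40; -33 -38 -1 0 0 -0.06 40; -31 -40 0 0 0 -0.06 40; -1 -48 6 0 -0.03 -0.01 40; 0 -48 6 0 -0.04 -0.01 40; 0 -47 7 0 -0.03 -0.01 40; 1 -48 6 -0.01 -0.03 -0.01 40; 2 -48 5 0 -0.03 -0.01 40' && python3 -m jog '2 -48 6 0 -0.04 -0.01 40; 4 -48 6 0 -0.03 -0.01 40; 3 -47 5 0 -0.03 -0.01 40; 10 -26 21 0 -0.09 0 40; 12 -25 19 0 -0.09 0 40; 14 -26 19 0 -0.08 0 40; 15 -26 17 0 -0.09 0 40; 0 0 0 0 0 0 40'
python3 - <<'E'
from h import *
s=read_state();print(s["time_s"],s["position"],s["tcp_rot"],s["joint_positions"],s["opening"],s["force"])
d=capture("wrist"); cv2.imwrite("pics/w1.png",d["color"][:,:,::-1])
for n in ["spoon","spoon_grip","spoon_tip","spoon_mid"]: print(n,[(r["conf"],np.round(r["at"],4)) for r in place_of("wrist",n)][:2])
plan([([.462,-.164,.030],Rt(35,9.9),4)])
E
```

```text
time_s: 3.0
position: [0.4468, 0.0809, 0.2193]
tcp_rot: [[-0.977, -0.14, 0.159], [-0.137, 0.99, 0.028], [-0.162, 0.005, -0.987]]
force: [1.1, -0.8, -0.3]
opening: 0.462
grasp_force: 0.0
time_s: 4.0
position: [0.5172, -0.1279, 0.1878]
tcp_rot: [[-0.897, -0.115, 0.426], [-0.112, 0.993, 0.032], [-0.427, -0.019, -0.904]]
force: [-0.3, 0.1, 0.3]
opening: 0.462
grasp_force: 0.0
4.0 [ 0.51716053 -0.12786244  0.18779392] [[-0.89721858 -0.1154135   0.42623765]
 [-0.11248928  0.99313345  0.03212654]
 [-0.42701871 -0.01912264 -0.90404057]] [ -34.41373752   23.31748214  115.56352252   37.91568884   25.79463134
 -163.5446044 ] 0.4619410791965519 [-0.34321408  0.05614684  0.32233817]
spoon [(0.66, array([ 0.4802, -0.166 ,  0.0031]))]
spoon_grip []
spoon_tip [(0.76, array([ 0.5743, -0.1449,  0.003 ]))]
spoon_mid [(0.58, array([ 0.4795, -0.1615,  0.0167]))]
29 -8 30 -0.01 -0.04 -0.01 ; 31 -7 28 -0.01 -0.05 -0.01 ; 32 -8 27 -0.01 -0.04 -0.01 ; 33 -7 25 -0.01 -0.04 -0.01 

end [ 0.462  -0.1641  0.0298] [ 0.562  0.097 -0.822]
```

```bash
python3 -m jog '0 0 0 0 0 0.185 40; 0 0 0 0 0 0.185 40; 0 0 0 0 0 0.185 40; 0 0 0 0 0 0.185 40; 0 0 0 0 0 0.185 40; 0 0 0 0 0 0.185 40; 0 0 0 0 0 0.185 40; 0 0 0 0 0 0.185 40; 0 0 0 0 0 0.185 40; 0 0 0 0 0 0.185 40; 0 0 0 0 0 0.185 40; 0 0 0 0 0 0.185 40' && python3 -m jog '0 0 0 0 0 0.185 40; 0 0 0 0 0 0.185 40; 0 0 0 0 0 0.185 40; 0 0 0 0 0 0.185 40; 0 0 0 0 0 0.185 40'
cat >> h.py <<'E'
FL=np.diag([-1,-1,1])
_Rt=Rt
def Rt(a,yaw): return _Rt(a,yaw)@FL
E
python3 - <<'E'
from h import *
s=read_state();print(s["joint_positions"])
plan([([.462,-.164,.11],Rt(35,9.9),5)])
E
```

```text
time_s: 5.75
position: [0.514, -0.1257, 0.1863]
tcp_rot: [[0.457, 0.783, 0.422], [0.855, -0.518, 0.035], [0.246, 0.344, -0.906]]
force: [-0.5, -0.1, -0.4]
opening: 0.461
grasp_force: 0.0
time_s: 6.38
position: [0.5141, -0.1257, 0.1863]
tcp_rot: [[0.9, 0.106, 0.422], [0.101, -0.994, 0.035], [0.423, 0.011, -0.906]]
force: [-0.7, 0.0, 0.0]
opening: 0.459
grasp_force: 0.0
[-34.41655331  23.30574534 115.91036026  37.93765925  25.80381549
  17.01671219]
-17 6 9 0.01 0.03 -0.01 ; -17 7 9 0.01 0.04 -0.01 ; -17 6 8 0.01 0.03 -0.01 ; -17 6 7 0 0.04 -0.01 ; -18 6 6 0.01 0.03 -0.01 

end [ 0.4621 -0.1642  0.1106] [ 0.562  0.095 -0.821]
```

```bash
python3 -m jog '-17 6 9 0.01 0.03 -0.01 40; -17 7 9 0.01 0.04 -0.01 40; -17 6 8 0.01 0.03 -0.01 40; -17 6 7 0 0.04 -0.01 40; -18 6 6 0.01 0.03 -0.01 40; 0 0 0 0 0 0 40'
python3 - <<'E'
from h import *
s=read_state();print(s["joint_positions"])
d=capture("wrist"); cv2.imwrite("pics/w1.png",d["color"][:,:,::-1])
for n in ["spoon","spoon_grip","spoon_tip","spoon_mid"]: print(n,[(r["conf"],np.round(r["at"],4)) for r in place_of("wrist",n)][:2])
plan([([.462,-.164,.030],Rt(35,9.9),4)])
E
```

```text
time_s: 7.12
position: [0.4641, -0.1625, 0.1136]
tcp_rot: [[0.816, 0.169, 0.552], [0.139, -0.986, 0.097], [0.561, -0.003, -0.828]]
force: [-0.6, 0.2, 0.4]
opening: 0.457
grasp_force: 0.0
[-49.60000007  34.94986209 127.78016008  92.97781064  28.97263554
 -57.7761133 ]
spoon [(0.64, array([ 4.787e-01, -1.638e-01,  4.000e-04]))]
spoon_grip [(0.94, array([ 0.4683, -0.1681,  0.0133]))]
spoon_tip [(0.63, array([ 0.5755, -0.1487,  0.0006]))]
spoon_mid [(0.53, array([0.5148, 0.1333, 0.0196]))]
-13 0 17 0 0 0 ; -13 0 17 0 0.01 0 ; -13 1 17 0 0 0 ; -13 0 17 0 0 0 

end [ 0.4619 -0.164   0.0299] [ 0.563  0.098 -0.821]
```

View pics/w1.png

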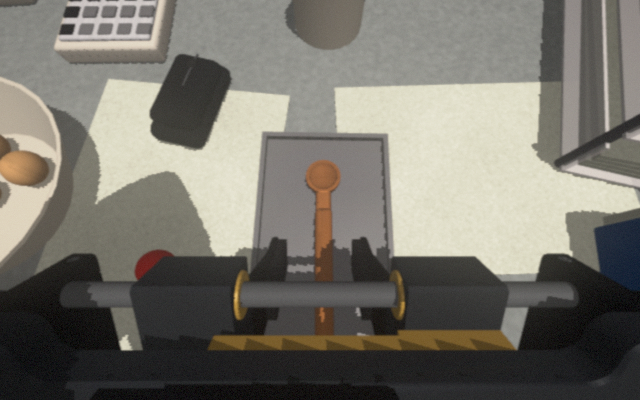

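The wrist view shows the handle (column 323) midway between the fingers, with the head at (323,176). Nothing is in the way, so I'm descending.

```bash
python3 -m jog '-13 0 17 0 0 0 40; -13 0 17 0 0.01 0 40; -13 1 17 0 0 0 40; -13 0 16 0 0 0 40; 0 0 0 0 0 0 40'
python3 - <<'E'
from h import *
s=read_state();print(s["joint_positions"],s["position"],s["force"])
plan([([.462,-.164,.030],Rt(35,9.9),1)])
E
```

```text
time_s: 8.0
position: [0.4613, -0.1642, 0.0296]
tcp_rot: [[0.808, 0.172, 0.563], [0.142, -0.985, 0.099], [0.571, -0.0, -0.821]]
force: [-0.2, -0.5, 0.5]
opening: 0.458
grasp_force: 0.0
[-50.57028222  49.5358074  129.4726248  118.23756474  34.36999638
 -88.46983837] [ 0.46126025 -0.16421666  0.02955317] [-0.18644713 -0.45852382  0.5286199 ]
1 0 0 0 0 0 

end [ 0.4621 -0.1641  0.0301] [ 0.563  0.099 -0.821]
```

```bash
python3 -m jog '0 0 0 0 0 0 0; 0 0 0 0 0 0 0; 0 0 0 0 0 0 0; 0 0 0 0 0 0 0; 0 0 0 0 0 0 0'
python3 - <<'E'
from h import *
s=read_state();print(s["position"],s["force"])
P,R=plan([(np.array(s["position"])+[0,0,.17],Rt(15,9.9),10)])
print(plan([([.484,.0,.23],Rt(-12,9.9),5),([.484,.125,.23],Rt(-40,9.9),6)],(P,R)))
E
```

```text
time_s: 8.62
position: [0.4609, -0.1646, 0.0305]
tcp_rot: [[0.808, 0.172, 0.564], [0.142, -0.985, 0.097], [0.572, 0.001, -0.82]]
force: [-0.7, -0.3, 4.1]
opening: 0.178
grasp_force: 30.0
[ 0.46092206 -0.1646166   0.03045815] [-0.71238337 -0.32106987  4.09274623]
10 0 -14 0 -0.03 0 ; 9 0 -14 0 -0.04 0 ; 9 0 -15 0 -0.03 0 ; 8 0 -15 0 -0.04 0 ; 8 0 -15 0 -0.03 0 ; 7 0 -15 0 -0.04 0 ; 7 0 -16 0 -0.03 0 ; 6 0 -16 0 -0.04 0 ; 5 0 -16 0 -0.03 0 ; 5 0 -16 0 -0.04 0 

end [ 0.4607 -0.1644  0.2004] [ 0.252  0.043 -0.967]
11 -32 -3 0 -0.09 0 ; 12 -31 -4 0 -0.1 0 ; 10 -32 -6 0 -0.09 0 ; 10 -31 -6 0 -0.09 0 ; 10 -32 -7 0 -0.1 0 ; 3 -21 -1 0 -0.08 0 ; 4 -20 -1 0 -0.08 0 ; 3 -21 -1 0 -0.08 0 ; 3 -20 -2 0 -0.08 0 ; 3 -21 -1 0 -0.09 0 ; 3 -20 -3 0 -0.08 0 

end [0.484  0.1249 0.2306] [-0.635 -0.112 -0.764]
(array([0.48402526, 0.12491198, 0.23056796]), array([[ 0.75295089,  0.17171171, -0.63527951],
       [ 0.13038607, -0.98514638, -0.11174115],
       [-0.64503057,  0.001304  , -0.76415565]]))
```

```bash
python3 -m jog '10 0 -14 0 0 0 0; 10 0 -14 0 -0.03 0 0; 9 0 -15 0 -0.03 0 0; 9 0 -15 0 -0.04 0 0; 8 0 -15 0 -0.03 0 0; 8 0 -15 0 -0.04 0 0; 7 0 -16 0 -0.03 0 0; 7 0 -16 0 -0.04 0 0; 6 0 -16 0 -0.03 0 0; 5 0 -16 0 -0.04 0 0; 0 0 0 0 0 0 0'
python3 - <<'E'
from h import *
s=read_state();print(s["position"],s["joint_positions"])
d=capture("wrist"); cv2.imwrite("pics/w2.png",d["color"][:,:,::-1])
R=np.array(s["tcp_rot"]);P=np.array(s["position"])
print("pred tip",P+R@np.array([81.5,0,87.6])/1000)
for c in("wrist","scene"):
  if c!="wrist":capture(c)
  for n in ["spoon_tip","spoon_mid","spoon_grip"]: print(c,n,[(r["conf"],np.round(r["at"],4)) for r in place_of(c,n)][:2])
plan([([.484,.0,.23],Rt(-12,9.9),5),([.484,.125,.23],Rt(-40,9.9),6)])
E
```

```text
time_s: 10.0
position: [0.4597, -0.1646, 0.2021]
tcp_rot: [[0.94, 0.174, 0.293], [0.167, -0.985, 0.049], [0.297, 0.003, -0.955]]
force: [0.3, 0.3, -1.8]
opening: 0.179
grasp_force: 30.0
[ 0.459735   -0.16463341  0.20207573] [-40.81477268  19.86464534 114.22773337  22.46479178  36.80509134
  22.12698657]
pred tip [ 0.56204138 -0.14671512  0.14267582]
wrist spoon_tip [(0.57, array([ 0.563 , -0.1445,  0.1404]))]
wrist spoon_mid [(0.7, array([ 0.4695, -0.1613,  0.1833])), (0.56, array([0.4845, 0.1714, 0.0017]))]
wrist spoon_grip [(0.81, array([ 0.4591, -0.1653,  0.1815])), (0.64, array([0.6215, 0.0044, 0.0019]))]
scene spoon_tip [(0.6, array([ 0.5592, -0.1459,  0.1417]))]
scene spoon_mid [(0.67, array([ 0.4721, -0.164 ,  0.1807]))]
scene spoon_grip [(0.77, array([ 0.46  , -0.1649,  0.1802]))]
12 -31 -2 0 -0.1 0 ; 11 -32 -4 0 -0.1 0 ; 12 -31 -5 0 -0.11 0 ; 10 -32 -6 0 -0.1 0 ; 10 -31 -7 0 -0.1 0 ; 4 -21 -1 0 -0.08 0 ; 3 -20 -1 0 -0.08 0 ; 3 -21 -1 0 -0.08 0 ; 4 -20 -2 0 -0.08 0 ; 3 -21 -1 0 -0.09 0 ; 3 -21 -2 0 -0.08 0 

end [0.4838 0.1253 0.2296] [-0.635 -0.11  -0.764]
```

```bash
cat >> h.py <<'E'
D=np.array([81.5,0,87.6])/1000
B=np.array([.4836,.1704])
RS=Rt(-40,9.9)
def tcp_for(tip,R=RS): return np.array(tip)-R@D
def tip_now():
    s=read_state(); return np.array(s["position"])+np.array(s["tcp_rot"])@D
E
python3 -m jog '12 -31 -2 0 -0.1 0 0; 11 -32 -4 0 -0.1 0 0; 12 -31 -5 0 -0.11 0 0; 10 -32 -6 0 -0.1 0 0; 10 -31 -7 0 -0.1 0 0; 4 -21 -1 0 -0.08 0 0; 3 -20 -1 0 -0.08 0 0; 3 -21 -1 0 -0.08 0 0; 4 -20 -2 0 -0.08 0 0; 3 -21 -1 0 -0.09 0 0; 3 -21 -2 0 -0.08 0 0; 0 0 0 0 0 0 0'
python3 - <<'E'
from h import *
s=read_state();print(s["joint_positions"],tip_now(),s["force"])
d=capture("scene")
for n in ["spoon_tip","spoon_grip"]: print(n,[(r["conf"],np.round(r["at"],4)) for r in place_of("scene",n)][:2])
g=d["color"][:, :, ::-1]; cv2.imwrite("pics/s2.png",cv2.resize(g[100:260,260:500],None,fx=3,fy=3))
plan([(tcp_for([.470,.1264,.07]),RS,4)])
E
```

```text
time_s: 11.9
position: [0.4844, 0.1263, 0.2282]
tcp_rot: [[0.752, 0.175, -0.635], [0.134, -0.985, -0.112], [-0.645, -0.001, -0.764]]
force: [-0.5, -0.3, -1.6]
opening: 0.179
grasp_force: 30.0
[  4.02631828  39.93983943  77.21652692  -3.94588102 102.83978046
  84.47832734] [0.49000866 0.12740739 0.10864373] [-0.48853584 -0.30804119 -1.62137466]
spoon_tip [(0.92, array([0.4922, 0.1254, 0.11  ])), (0.43, array([0.5336, 0.1788, 0.0215]))]
spoon_grip [(0.86, array([0.4666, 0.1224, 0.2143]))]
3 -1 11 0 0 0 ; 3 -1 11 0 0 0 ; 2 -1 11 0 0 0 ; 3 -1 11 0 0 0 

end [0.4636 0.1251 0.1892] [-0.634 -0.111 -0.765]
```

View pics/s2.png

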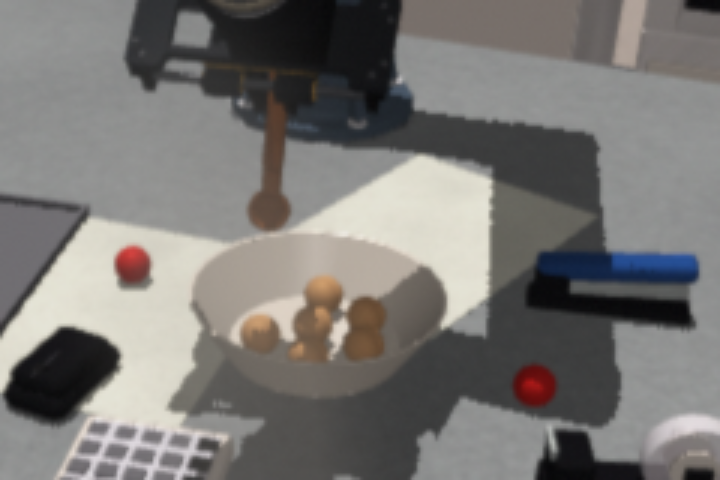

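The spoon hangs steeply with its head over the gap on the near side of the bowl (head at crop 268,210). I'm dipping now.

```bash
python3 -m jog '3 -1 11 0 0 0 0; 3 -1 11 0 0 0 0; 2 -1 11 0 0 0 0; 3 -1 11 0 0 0 0; 6.5 0 7.6 0 0 0 0; 6.5 0 7.6 0 0 0 0; 6.5 0 7.6 0 0 0 0; 6.5 0 7.6 0 0 0 0; 6.5 0 7.6 0 0 0 0; 0 0 0 0 0 0 0'
python3 - <<'E'
from h import *
print(tip_now(),read_state()["force"],read_state()["moment"])
E
python3 -m jog '3.2 0 3.8 0 0 0 0; 1.3 0 1.5 0 0 0 0; 1.3 0 1.5 0 0 0 0; 0 0 0 0 0 0 0'
python3 -c "
from h import *
print(tip_now())"
```

```text
time_s: 13.3
position: [0.4637, 0.1257, 0.1385]
tcp_rot: [[0.752, 0.173, -0.636], [0.132, -0.985, -0.111], [-0.646, -0.0, -0.764]]
force: [-0.3, -0.7, -1.9]
opening: 0.177
grasp_force: 30.0
[0.46929922 0.12672258 0.01898935] [-0.31322029 -0.70529086 -1.8831936 ] [ 0.03933777 -0.31774257  0.00919359]
time_s: 13.8
position: [0.4641, 0.1258, 0.1303]
tcp_rot: [[0.753, 0.173, -0.635], [0.132, -0.985, -0.111], [-0.644, 0.0, -0.765]]
force: [0.0, -1.1, -0.3]
opening: 0.178
grasp_force: 30.0
[0.4699499  0.12681523 0.01083435]
```

```bash
for i in 1; do python3 -m jog '0.6 0 0.8 0 0 0 0; 0 0 0 0 0 0 0' ; done | grep -E "position|force:"; python3 -m jog '0.6 0 0.8 0 0 0 0; 0 0 0 0 0 0 0' | grep -E "position|force:"; python3 -m jog '0.6 0 0.8 0 0 0 0; 0 0 0 0 0 0 0' | grep -E "position|force:"
```

```text
position: [0.4641, 0.1258, 0.1294]
force: [0.8, 0.2, -0.6]
grasp_force: 30.0
position: [0.464, 0.1258, 0.1283]
force: [-0.0, -0.2, -1.0]
grasp_force: 30.0
position: [0.464, 0.1257, 0.1273]
force: [0.6, 0.2, -1.6]
grasp_force: 30.0
```

```bash
python3 -m jog '0.6 0 0.8 0 0 0 0; 0 0 0 0 0 0 0' | grep -E "position|force:"; python3 -m jog '0.6 0 0.8 0 0 0 0; 0 0 0 0 0 0 0' | grep -E "position|force:";  python3 -c "
from h import *
a=[]
for i in range(4): capture('top'); a.append(read_state()['force'])
print(np.mean(a,0))"
```

```text
position: [0.4639, 0.1257, 0.1263]
force: [-0.2, -0.1, -1.7]
grasp_force: 30.0
position: [0.4637, 0.1257, 0.1257]
force: [-0.5, 0.5, 0.3]
grasp_force: 30.0
[-0.75412422 -0.04233047  2.00243018]
```

Bottom felt at TCP z ≈ 0.126, with force up by about 3 N. I'll ease off slightly and plan the stirring circle.

```bash
cat > circ.py <<'E'
from h import *
import sys
def circ(n,r0,r1,dth,dz=0,th=None):
    s=read_state(); R=np.array(s["tcp_rot"]); P=np.array(s["position"]); tip=P+R@D
    f=tip[:2]-B; t0=np.degrees(np.arctan2(f[1],f[0])); print("tip r",np.hypot(*f),"th",t0,"z",tip[2],"F",s["force"])
    q=np.zeros(3);o=[]
    for i in range(1,n+1):
        t=np.radians(t0+dth*i); r=r0+(r1-r0)*i/n
        g=np.append(B+r*np.array([np.cos(t),np.sin(t)]),tip[2]+dz)-tip
        d=np.round(R.T@(g-q)*1000,1); q=q+R@d/1000
        o.append("%g %g %g 0 0 0 0"%tuple(d+0.))
        if i%12==0 or i==n: print("; ".join(o),"\n",q.round(4)); o=[]
if __name__=="__main__":
    a=list(map(float,sys.argv[1:])); circ(int(a[0]),*a[1:])
E
python3 circ.py 24 .045 .045 15 -.0001
```

```text
tip r 0.04588647349693627 th -107.80449640417952 z 0.006117159257282678 F [-1.07152797  0.29358129  2.25335026]
8.8 3.3 -7.3 0 0 0 0; 9 1.1 -7.5 0 0 0 0; 8.8 -2 -7.5 0 0 0 0; 8.2 -5 -6.9 0 0 0 0; 6.9 -7.5 -5.8 0 0 0 0; 5.1 -9.6 -4.4 0 0 0 0; 3.2 -11 -2.6 0 0 0 0; 0.8 -11.7 -0.7 0 0 0 0; -1.6 -11.6 1.3 0 0 0 0; -3.7 -10.6 3.2 0 0 0 0; -5.8 -9.1 4.8 0 0 0 0; -7.3 -6.7 6.2 0 0 0 0 
 [ 0.0278  0.0865 -0.0001]
-8.4 -4.1 7.1 0 0 0 0; -9 -1.1 7.5 0 0 0 0; -8.8 2 7.5 0 0 0 0; -8.2 4.9 6.9 0 0 0 0; -6.9 7.5 5.8 0 0 0 0; -5.2 9.6 4.4 0 0 0 0; -3.1 11.1 2.6 0 0 0 0; -0.8 11.7 0.7 0 0 0 0; 1.5 11.5 -1.3 0 0 0 0; 3.8 10.7 -3.2 0 0 0 0; 5.7 9 -4.8 0 0 0 0; 7.4 6.8 -6.2 0 0 0 0 
 [ 0.0003  0.0009 -0.0001]
```

```bash
python3 -m jog '8.7 3.3 -7.5 0 0 0 0; 9 1.1 -7.5 0 0 0 0; 8.8 -2 -7.5 0 0 0 0; 8.2 -5 -6.9 0 0 0 0; 6.9 -7.5 -5.8 0 0 0 0; 5.1 -9.6 -4.4 0 0 0 0' | grep -E "position|force:"; python3 circ.py 6 .045 .045 15;  python3 -m jog '3.2 -11 -2.6 0 0 0 0; 0.8 -11.7 -0.7 0 0 0 0; -1.6 -11.6 1.3 0 0 0 0; -3.7 -10.6 3.2 0 0 0 0; -5.8 -9.1 4.8 0 0 0 0; -7.3 -6.7 6.2 0 0 0 0'| grep -E "position|force:"
python3 circ.py 12 .045 .045 15
python3 - <<'E'
from h import *
capture("top")
print([(r["conf"],np.round(r["at"],4)) for r in place_of("top","bowl")][:1])
d=capture("scene");g=d["color"][:, :, ::-1]; cv2.imwrite("pics/s3.png",cv2.resize(g[100:260,260:500],None,fx=3,fy=3))
E
```

```text
position: [0.5216, 0.1558, 0.1256]
force: [0.2, -2.7, 2.6]
grasp_force: 30.1
tip r 0.04590992514709758 th -17.345948126866872 z 0.006058432942834938 F [ 0.18873718 -2.66604495  2.58853674]
2.4 -11.5 -2.1 0 0 0 0; 0.8 -11.7 -0.6 0 0 0 0; -1.6 -11.5 1.3 0 0 0 0; -3.9 -10.7 3.3 0 0 0 0; -5.8 -8.9 4.8 0 0 0 0; -7.4 -6.7 6.2 0 0 0 0 
 [-0.0304  0.0566  0.    ]
position: [0.4927, 0.2117, 0.1259]
force: [2.0, -7.1, 5.6]
grasp_force: 31.7
tip r 0.044599220119833985 th 69.81974365734713 z 0.006439922597269318 F [ 1.9762573  -7.10688511  5.62577209]
-8.2 -4.9 6.8 0 0 0 0; -8.9 -1.6 7.5 0 0 0 0; -8.9 1.5 7.5 0 0 0 0; -8.4 4.5 6.9 0 0 0 0; -7.1 7.1 6.1 0 0 0 0; -5.5 9.3 4.6 0 0 0 0; -3.4 10.8 3 0 0 0 0; -1.2 11.7 1 0 0 0 0; 1.2 11.6 -0.9 0 0 0 0; 3.4 10.9 -2.8 0 0 0 0; 5.5 9.3 -4.6 0 0 0 0; 7.1 7.2 -5.9 0 0 0 0 
 [-0.0309 -0.0841  0.    ]
[(0.72, array([ 4.850e-01,  1.717e-01, -3.000e-04]))]
```

View pics/s3.png

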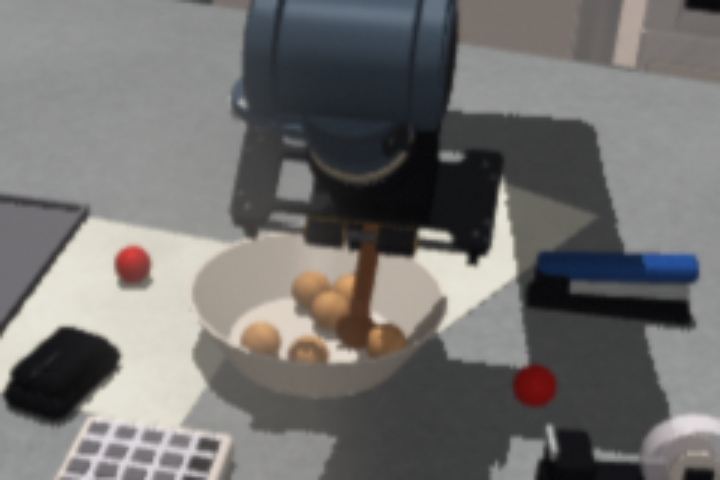

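The spoon is at crop (360,325) and the balls are moving. One ball at (385,340) is squeezed between head and wall, and the side force of 7 N is too high. I'll lift 0.6 mm, draw in to r ≈ 38 mm and re-check the bowl.

```bash
python3 - <<'E'
from h import *
P=read_state(); R=np.array(P["tcp_rot"]); t=tip_now(); f=(t[:2]-B)/np.hypot(*(t[:2]-B))
print("in 8mm:",(R.T@np.append(-f*8,.6)).round(1))
E
python3 -m jog '-0.3 0 -0.5 0 0 0 0' | grep -E "position|force:"
```

```text
in 8mm: [-3.2  7.1  1.9]
position: [0.4922, 0.2131, 0.1261]
force: [1.1, -1.6, 3.0]
grasp_force: 29.7
```

```bash
python3 -m jog '-1.4 3.1 1 0 0 0 0; -1.4 3.1 1 0 0 0 0' | grep -E "position|force:"; python3 circ.py 12 .039 .039 15
python3 - <<'E'
from h import *
d=capture("top"); b=trace("top","bowl")[0]["pixels"]
e=cv2.fitEllipse(cv2.convexHull(rect(b))); print("bowl rim",e,ray(d,e[0],.055))
a=[]
for i in range(3): capture('top'); a.append(read_state()['force'])
print(np.mean(a,0))
E
```

```text
position: [0.4897, 0.207, 0.1266]
force: [0.4, 1.1, 6.5]
grasp_force: 29.8
tip r 0.03989629933818426 th 72.53497034351884 z 0.007110161267475074 F [0.44697096 1.11831595 6.47933007]
-7.6 -2.7 6.4 0 0 0 0; -7.8 -0.8 6.6 0 0 0 0; -7.7 1.8 6.4 0 0 0 0; -7.1 4.3 5.9 0 0 0 0; -5.9 6.6 5 0 0 0 0; -4.5 8.3 3.7 0 0 0 0; -2.7 9.6 2.2 0 0 0 0; -0.6 10.1 0.5 0 0 0 0; 1.3 10.1 -1.1 0 0 0 0; 3.3 9.2 -2.9 0 0 0 0; 5 7.8 -4.2 0 0 0 0; 6.4 5.8 -5.4 0 0 0 0 
 [-0.0237 -0.0753  0.    ]
bowl rim ((297.2274475097656, 232.66368103027344), (59.32346725463867, 91.21697998046875), 16.1839542388916) [0.47432394 0.13367544 0.055     ]
[1.04632332 1.4451145  5.80546479]
```

```bash
for k in 1; do python3 -m jog '-0.3 0 -0.4 0 0 0 0; 0 0 0 0 0 0 0' | grep -E "position|force:"; done; python3 -m jog '-0.3 0 -0.4 0 0 0 0; 0 0 0 0 0 0 0' | grep -E "position|force:"
python3 - <<'E'
from h import *
a=[]
for i in range(3): capture('scene'); a.append(read_state()['force'])
print(np.mean(a,0),tip_now())
for c in ("scene",):
  for n in ["spoon_tip","spoon_grip","spoon_mid"]: print(n,[(r["conf"],np.round(r["at"],4)) for r in place_of(c,n)][:2])
E
```

```text
position: [0.4897, 0.2066, 0.1267]
force: [1.0, 2.4, 4.6]
grasp_force: 29.8
position: [0.4894, 0.2054, 0.1267]
force: [1.3, 0.4, -0.2]
grasp_force: 29.8
[-0.10573251  0.53984963 -0.87811138] [0.49514359 0.20623167 0.00729932]
spoon_tip [(0.55, array([0.4663, 0.2005, 0.0072])), (0.19, array([ 0.7645, -0.126 , -0.0018]))]
spoon_grip [(0.7, array([0.4765, 0.202 , 0.1186]))]
spoon_mid [(0.64, array([0.4739, 0.2002, 0.1081]))]
```

Run:
```python
from h import *
d=capture("scene");g=d["color"][:, :, ::-1]
K,R,t=map(np.array,(d["camera_matrix"],d["R"],d["t"]))
s=read_state(); Rr=np.array(s["tcp_rot"]);P=np.array(s["position"])
def pj(X): c=K@(R@X+t); return c[:2]/c[2]
m=[l["pixels"] for l in trace("scene","spoon")[:1]]
big=cv2.resize(g[150:240,320:420],None,fx=6,fy=6,interpolation=cv2.INTER_CUBIC)
tip=P+Rr@D; u=Rr@(np.array([np.cos(np.radians(35)),0,np.sin(np.radians(35))]))
for X in (tip,tip-.11*u):
    p=pj(X); q=((p-[320,150])*6).astype(int); cv2.circle(big,tuple(map(int,q)),5,(0,255,0),2); print(p)
print(u)
w=capture("wrist")["color"][:,:,::-1]
w=cv2.resize(w[0:400,120:560],None,fx=1,fy=1)
h=max(big.shape[0],400); c=np.zeros((h,760,3),np.uint8); 
big=cv2.resize(big,(440,396)); c=np.zeros((400,800,3),np.uint8); c[:396,:440]=big; c[:,440:]=cv2.resize(w,(360,400)); cv2.imwrite("pics/s4.png",c)
for n in ["spoon_tip","spoon_mid","spoon_grip"]: print(n,[(r["conf"],np.round(r["at"],4)) for r in place_of("wrist",n)][:2])
```

```text
[377.37184307 219.32244274]
[381.92446664 176.53759592]
[ 0.25282555  0.04398325 -0.96651162]
spoon_tip [(0.97, array([0.4693, 0.201 , 0.0057]))]
spoon_mid [(0.68, array([0.4719, 0.2062, 0.1102])), (0.17, array([0.4576, 0.1591, 0.025 ]))]
spoon_grip [(0.62, array([0.4702, 0.2018, 0.1164]))]
```

View pics/s4.png

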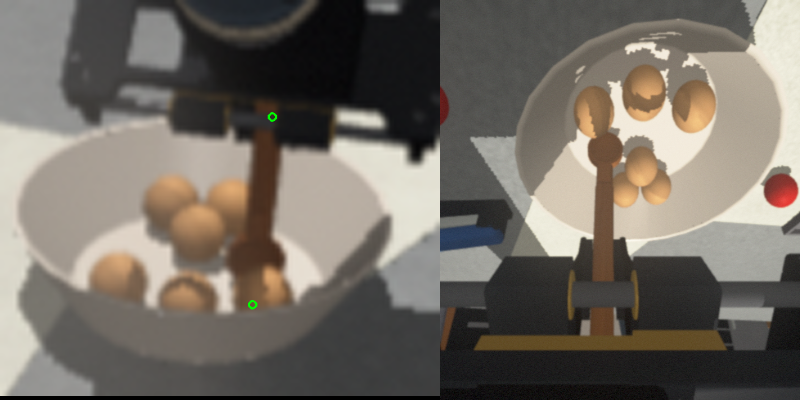

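The wrist half of the picture shows the spoon has swung to nearly vertical in the fingers. Its head is at (605,150), about 28 mm behind the prediction. All six balls are in the bowl and nothing else is disturbed. I'll re-estimate the tip, tilt the tool back about 10° and find the floor again with a lighter touch.

Run:
```python
from h import *
for c in("wrist","scene","top"):
  capture(c)
  for n in["bowl","bowl_floor"]: print(c,n,[(round(r["conf"],2),np.round(r["at"],4)) for r in place_of(c,n)][:2])
s=read_state();P=np.array(s["position"]);R=np.array(s["tcp_rot"])
tip=np.array([.469,.2012,.0065]); Dn=R.T@(tip-P); print("D",Dn)
open("h.py","a").write(f"\nD=np.array([{Dn[0]:.4f},{Dn[1]:.4f},{Dn[2]:.4f}])\n")
Rn=Rt(-30,9.9); plan([(tip+[0,0,.002]-Rn@Dn,Rn,3)])
```

```text
wrist bowl [(0.7, array([0.4849, 0.1701, 0.0011]))]
wrist bowl_floor [(0.83, array([0.4812, 0.1717, 0.0064]))]
scene bowl [(0.56, array([4.884e-01, 1.686e-01, 3.000e-04]))]
scene bowl_floor [(0.86, array([0.4852, 0.1687, 0.0026]))]
top bowl [(0.62, array([0.4837, 0.1707, 0.0005]))]
top bowl_floor [(0.6, array([0.4815, 0.1721, 0.0077]))]
D [0.061778   0.00074177 0.1059796 ]
-6 0 4 0 0.06 0 ; -7 0 3 0 0.06 0 ; -7 0 3 0 0.06 0 

end [0.4678 0.2018 0.1313] [-0.489 -0.086 -0.868]
```

```bash
python3 -m jog '-6 0 4 0 0.06 0 0; -7 0 3 0 0.06 0 0; -7 0 3 0 0.06 0 0; 0 0 0 0 0 0 0' | grep -E "position|force:"
python3 - <<'E'
from h import *
a=[]
for i in range(3): capture('wrist'); a.append(read_state()['force'])
print(np.mean(a,0),tip_now())
for n in ["spoon_tip","spoon_grip"]: print(n,[(r["conf"],np.round(r["at"],4)) for r in place_of("wrist",n)][:2])
E
python3 -m jog '0.5 0 0.9 0 0 0 0; 0 0 0 0 0 0 0' | grep -E "position|force:";python3 -m jog '0.5 0 0.9 0 0 0 0; 0 0 0 0 0 0 0' | grep -E "position|force:"
```

```text
position: [0.4669, 0.2017, 0.1322]
force: [1.0, -0.7, -1.3]
grasp_force: 29.8
[-0.21166085 -0.08853362 -0.54078967] [0.46972535 0.20132221 0.0084247 ]
spoon_tip [(0.73, array([0.4719, 0.2007, 0.0048]))]
spoon_grip [(0.95, array([0.4548, 0.1974, 0.1199]))]
position: [0.4679, 0.2017, 0.1298]
force: [0.5, 0.5, -0.1]
grasp_force: 29.8
position: [0.4678, 0.2017, 0.1291]
force: [-0.3, -0.6, -1.5]
grasp_force: 29.8
```

```bash
for k in a; do python3 -m jog '0.3 0 0.4 0 0 0 0; 0 0 0 0 0 0 0' | grep -E "position|force:"; done; python3 -c "
from h import *
a=[]
for i in range(3): capture('top'); a.append(read_state()['force'][2])
print(np.mean(a))"; python3 -m jog '0.3 0 0.4 0 0 0 0; 0 0 0 0 0 0 0' | grep -E "position|force:"; python3 -c "
from h import *
a=[]
for i in range(3): capture('top'); a.append(read_state()['force'][2])
print(np.mean(a),tip_now())"; python3 circ.py 24 .041 .041 15
```

```text
position: [0.4679, 0.2018, 0.1287]
force: [-0.2, 0.7, -0.2]
grasp_force: 29.8
-0.7966415642127217
position: [0.4679, 0.2018, 0.1284]
force: [-0.5, -0.2, 0.0]
grasp_force: 29.8
1.0163698567945219 [0.4689268  0.20122059 0.00562845]
tip r 0.03413519894560967 th 115.45838095943168 z 0.005628448804819733 F [-0.02318075  0.18133564  0.11108832]
-10.1 -2.4 5.8 0 0 0 0; -7.4 6.6 4.2 0 0 0 0; -5.5 8.5 3.2 0 0 0 0; -3.5 9.9 2 0 0 0 0; -1.1 10.7 0.6 0 0 0 0; 1.3 10.6 -0.7 0 0 0 0; 3.6 9.8 -2.1 0 0 0 0; 5.7 8.4 -3.3 0 0 0 0; 7.4 6.5 -4.2 0 0 0 0; 8.6 4 -4.9 0 0 0 0; 9.3 1.3 -5.3 0 0 0 0; 9.2 -1.5 -5.3 0 0 0 0 
 [ 0.0323 -0.0678 -0.    ]
8.5 -4.2 -4.9 0 0 0 0; 7.3 -6.6 -4.2 0 0 0 0; 5.6 -8.5 -3.2 0 0 0 0; 3.5 -10 -2 0 0 0 0; 1.1 -10.6 -0.6 0 0 0 0; -1.3 -10.6 0.7 0 0 0 0; -3.6 -9.8 2.1 0 0 0 0; -5.7 -8.5 3.3 0 0 0 0; -7.5 -6.4 4.2 0 0 0 0; -8.6 -4 5 0 0 0 0; -9.2 -1.3 5.2 0 0 0 0; -9.2 1.5 5.3 0 0 0 0 
 [-0.0029  0.0062  0.    ]
```

```bash
cat > chk.py <<'E'
from h import *
capture("wrist"); s=read_state(); P=np.array(s["position"]);R=np.array(s["tcp_rot"]); g=P+R@np.array([-.0086,0,.0245])
print("t",s["time_s"],"tip model",tip_now().round(4),"F",s["force"].round(1),"gripmodel",g.round(4))
for n in ["spoon_tip","bowl","ball3_center"]: print(n,[(round(r["conf"],2),np.round(r["at"],3).tolist()) for r in place_of("wrist",n) if r["conf"]>.3][:7])
E
python3 -m jog '-10.1 -2.4 5.8 0 0 0 0; -7.4 6.6 4.2 0 0 0 0; -5.5 8.5 3.2 0 0 0 0; -3.5 9.9 2 0 0 0 0; -1.1 10.7 0.6 0 0 0 0; 1.3 10.6 -0.7 0 0 0 0' | grep -E "position|force:"; python3 chk.py
```

```text
position: [0.4469, 0.1529, 0.1281]
force: [3.0, 1.9, -0.4]
grasp_force: 30.1
t 21.925 tip model [0.4494 0.1511 0.0054] F [ 2.6 -0.7 -0.6] gripmodel [0.4285 0.1483 0.111 ]
spoon_tip [(0.89, [0.453, 0.157, 0.003])]
bowl [(0.89, [0.482, 0.172, -0.001])]
ball3_center [(0.94, [0.53, 0.177, 0.024]), (0.8, [0.445, -0.013, 0.017]), (0.73, [0.49, 0.357, 0.018])]
```

```bash
python3 -m jog '3.6 9.8 -2.1 0 0 0 0; 5.7 8.4 -3.3 0 0 0 0; 7.4 6.5 -4.2 0 0 0 0; 8.6 4 -4.9 0 0 0 0; 9.3 1.3 -5.3 0 0 0 0; 9.2 -1.5 -5.3 0 0 0 0' | grep -E "position|force:"; python3 chk.py;  python3 -m jog '8.5 -4.2 -4.9 0 0 0 0; 7.3 -6.6 -4.2 0 0 0 0; 5.6 -8.5 -3.2 0 0 0 0; 3.5 -10 -2 0 0 0 0' | grep -E "position|force:"; python3 chk.py
```

```text
position: [0.4996, 0.1339, 0.1285]
force: [-1.1, -0.2, 1.5]
grasp_force: 30.0
t 22.875 tip model [0.5026 0.1339 0.0057] F [-0.1 -0.1  3.4] gripmodel [0.4822 0.131  0.1114]
spoon_tip [(0.74, [0.499, 0.132, 0.006])]
bowl [(0.8, [0.487, 0.17, 0.0])]
ball3_center [(0.95, [0.527, 0.181, 0.026]), (0.78, [0.45, -0.014, 0.017]), (0.6, [0.491, 0.358, 0.021])]
position: [0.524, 0.1677, 0.1287]
force: [-1.0, -3.5, 5.1]
grasp_force: 30.1
t 23.575 tip model [0.5253 0.1687 0.006 ] F [-1.4 -0.9  5.4] gripmodel [0.5048 0.1658 0.1117]
spoon_tip [(0.69, [0.518, 0.166, 0.005]), (0.68, [0.621, 0.004, -0.0])]
bowl [(0.88, [0.485, 0.169, -0.0])]
ball3_center [(0.88, [0.524, 0.207, 0.024]), (0.79, [0.449, -0.016, 0.014])]
```

```bash
python3 -m jog '0.8 -10.6 -1.1 0 0 0 0; -1.3 -10.6 0.7 0 0 0 0; -3.6 -9.8 2.1 0 0 0 0; -5.7 -8.5 3.3 0 0 0 0' | grep -E "position|force:"; python3 chk.py;  python3 -m jog '-7.5 -6.4 4.2 0 0 0 0; -8.6 -4 5 0 0 0 0; -9.2 -1.3 5.2 0 0 0 0; -9.2 1.5 5.3 0 0 0 0' | grep -E "position|force:"; python3 chk.py; python3 circ.py 12 .041 .041 15
```

```text
position: [0.505, 0.2043, 0.1288]
force: [-1.7, -4.9, 3.6]
grasp_force: 30.6
t 24.275 tip model [0.5039 0.2052 0.0061] F [-3.3 -2.1  3.1] gripmodel [0.4839 0.2024 0.1119]
spoon_tip [(0.65, [0.498, 0.196, 0.003])]
bowl [(0.75, [0.507, 0.142, 0.025]), (0.72, [0.484, 0.172, 0.0])]
ball3_center [(0.85, [0.493, 0.356, 0.017]), (0.78, [0.447, -0.015, 0.016]), (0.76, [0.514, 0.227, 0.026])]
position: [0.4645, 0.2082, 0.1287]
force: [1.6, -2.2, 0.4]
grasp_force: 29.9
t 24.975 tip model [0.463  0.2074 0.0062] F [-0.5 -1.2 -0.3] gripmodel [0.443  0.2045 0.112 ]
spoon_tip [(0.93, [0.481, 0.212, 0.006])]
bowl [(0.63, [0.484, 0.17, -0.0])]
ball3_center [(0.9, [0.519, 0.208, 0.026]), (0.65, [0.447, -0.013, 0.014]), (0.64, [0.486, 0.356, 0.019])]
tip r 0.04179793946713913 th 115.91016279407883 z 0.0060433098334682495 F [ 0.22143059 -0.57039781  0.43780761]
-8.3 5 4.8 0 0 0 0; -7.3 6.7 4.1 0 0 0 0; -5.5 8.6 3.2 0 0 0 0; -3.4 10 1.9 0 0 0 0; -1.1 10.6 0.6 0 0 0 0; 1.4 10.6 -0.8 0 0 0 0; 3.7 9.8 -2.1 0 0 0 0; 5.8 8.4 -3.3 0 0 0 0; 7.4 6.3 -4.3 0 0 0 0; 8.7 4 -5 0 0 0 0; 9.2 1.2 -5.3 0 0 0 0; 9.2 -1.6 -5.3 0 0 0 0 
 [ 0.0362 -0.0745  0.    ]
```

The spoon now leans about 70° after the backward stroke. I'll re-tilt it, find the floor again and go on.

```bash
cat > fix.py <<'E'
import sys
from h import *
# estimate spoon tilt in the hand from seen tip, plan re-tilt to T (deg) at floor height zf
def est(k=2):
    s=read_state();P=np.array(s["position"]);R=np.array(s["tcp_rot"]); G=np.array([-.0086,0,.0245]); g=P+R@G
    u=np.array([np.cos(np.radians(9.9)),np.sin(np.radians(9.9))]); v=[]
    for i in range(k):
        capture("wrist"); q=[r for r in place_of("wrist","spoon_tip") if np.hypot(*(np.array(r["at"])[:2]-g[:2]))<.07]
        if q: v.append(np.array(q[0]["at"]))
    t=np.mean(v,0); o=(t[:2]-g[:2])@u; T=np.degrees(np.arccos(o/.107))
    tip=np.append(g[:2]+u*o,g[2]-.107*np.sin(np.radians(T)))
    f=tip[:2]-B
    print("t",round(s["time_s"],1),"T",T.round(1),"tip",tip.round(4),"seen",t.round(3),"r",np.hypot(*f).round(4),"th",np.degrees(np.arctan2(f[1],f[0])).round(),"F",s["force"].round(1))
    return T,tip,P,R
if __name__=="__main__":
    T,tip,P,R=est()
    Tt,zf,r,dth,n=map(float,sys.argv[1:6]); n=int(n)
    dT=np.radians(Tt-T)  # steeper: turn about tool y negative
    k=max(1,int(np.ceil(abs(dT)/.12))); th0=np.arctan2(*(tip[:2]-B)[::-1])
    Dt=R.T@(tip-P); cp,cr=P.copy(),R.copy(); o=[]
    for i in range(1,n+k+1):
        dr=round(-dT/k,2) if i<=k else 0.
        th=th0+np.radians(dth)*max(0,i-k)
        Rn=cr@Ro.from_rotvec([0,dr,0]).as_matrix()
        rr=r if i>k else np.hypot(*(tip[:2]-B))
        tg=np.append(B+rr*np.array([np.cos(th),np.sin(th)]),tip[2]+(zf-tip[2])*min(1,i/k)) if i>k else np.append(tip[:2],tip[2]+(zf-tip[2])*i/k)
        # tip in tool frame is fixed; TCP = tip - R Dt
        d=np.round(cr.T@(tg-Rn@Dt-cp)*1000,1); cp=cp+cr@d/1000; cr=Rn
        o.append("%g %g %g 0 %g 0 0"%(*(d+0.),dr))
        if i==k: print("FIX","; ".join(o)); o=[]
    print("CIRC","; ".join(o))
E
python3 fix.py 80 .008 .041 15 8
```

```text
t 25.1 T 70.1 tip [0.4809 0.2113 0.0112] seen [0.481 0.21  0.008] r 0.041 th 94.0 F [ 0.2 -0.6  0.4]
FIX 9.5 0 -4.8 0 -0.09 0 0; 9.6 0 -4.9 0 -0.09 0 0
CIRC -8.2 0.2 6.9 0 0 0 0; -7.8 3.1 6.6 0 0 0 0; -7 5.5 5.9 0 0 0 0; -5.7 7.8 4.7 0 0 0 0; -3.9 9.4 3.3 0 0 0 0; -1.9 10.4 1.6 0 0 0 0; 0.2 10.7 -0.1 0 0 0 0; 2.3 10.2 -2 0 0 0 0
```

```bash
python3 -m jog '9.5 0 -4.8 0 -0.09 0 0; 9.6 0 -4.9 0 -0.09 0 0; 0 0 0 0 0 0 0' | grep -E "position|force:"; python3 -m jog '0.6 0 0.8 0 0 0 0; 0 0 0 0 0 0 0' | grep -E "position|force:"; python3 -m jog '0.6 0 0.8 0 0 0 0; 0 0 0 0 0 0 0' | grep -E "position|force:"; python3 fix.py 80 .006 .041 15 8
```

```text
position: [0.4864, 0.2119, 0.1263]
force: [-0.8, 0.2, 1.4]
grasp_force: 29.8
position: [0.4855, 0.2117, 0.1262]
force: [0.2, 0.8, 2.7]
grasp_force: 29.8
position: [0.4854, 0.2117, 0.126]
force: [-0.5, -0.0, 6.5]
grasp_force: 29.8
t 26.2 T 80.6 tip [0.4805 0.2108 0.0073] seen [0.48  0.211 0.004] r 0.0406 th 94.0 F [-0.5 -0.   6.5]
FIX -0.1 0 1.7 0 0.01 0 0
CIRC -8.2 -0.1 6.8 0 0 0 0; -7.9 3.2 6.5 0 0 0 0; -7 5.6 5.8 0 0 0 0; -5.6 7.9 4.6 0 0 0 0; -3.9 9.4 3.2 0 0 0 0; -1.9 10.4 1.6 0 0 0 0; 0.3 10.7 -0.3 0 0 0 0; 2.4 10.3 -2 0 0 0 0
```

```bash
python3 -m jog '-8.8 -0.1 6.1 0 0 0 0; -7.9 3.2 6.5 0 0 0 0; -7 5.6 5.8 0 0 0 0; -5.6 7.9 4.6 0 0 0 0; -3.9 9.4 3.2 0 0 0 0; -1.9 10.4 1.6 0 0 0 0; 0.3 10.7 -0.3 0 0 0 0' | grep -E "position|force:"; python3 fix.py 80 .0078 .041 15 9
```

```text
position: [0.4497, 0.1568, 0.126]
force: [0.5, 0.3, -1.1]
grasp_force: 30.0
t 27.3 T 74.8 tip [0.4553 0.1578 0.0095] seen [0.455 0.159 0.003] r 0.031 th -156.0 F [ 0.5  0.3 -1.1]
FIX 9.1 0 -5.5 0 -0.09 0 0
CIRC -4 12.4 4.1 0 0 0 0; 4.5 8.6 -4.5 0 0 0 0; 5.8 6.6 -6 0 0 0 0; 6.9 4.3 -7 0 0 0 0; 7.5 1.5 -7.5 0 0 0 0; 7.5 -1.2 -7.6 0 0 0 0; 7 -3.9 -7.1 0 0 0 0; 6 -6.4 -6.1 0 0 0 0; 4.7 -8.4 -4.7 0 0 0 0
```

```bash
python3 fix.py 75 .0080 .043 15 10
```

```text
t 27.5 T 76.7 tip [0.4526 0.1578 0.0087] seen [0.452 0.161 0.003] r 0.0334 th -158.0 F [-0.9  0.4 -1.4]
FIX -2.2 0 2.9 0 0.03 0 0
CIRC -4.3 12.6 3.5 0 0 0 0; 5 9.2 -4 0 0 0 0; 6.7 7.3 -5.3 0 0 0 0; 7.9 4.8 -6.3 0 0 0 0; 8.7 2 -6.9 0 0 0 0; 8.7 -0.9 -6.9 0 0 0 0; 8.3 -3.8 -6.6 0 0 0 0; 7.3 -6.4 -5.7 0 0 0 0; 5.6 -8.6 -4.5 0 0 0 0; 3.8 -10.1 -3 0 0 0 0
```

```bash
python3 -m jog '-2.2 0 2.9 0 0.03 0 0; -4.3 12.6 3.5 0 0 0 0; 5 9.2 -4 0 0 0 0; 6.7 7.3 -5.3 0 0 0 0; 7.9 4.8 -6.3 0 0 0 0; 8.7 2 -6.9 0 0 0 0' | grep -E "position|force:";  python3 fix.py 78 .0080 .041 15 8
```

```text
position: [0.4836, 0.1274, 0.1254]
force: [-0.7, 4.5, -0.5]
grasp_force: 30.4
t 28.4 T 74.3 tip [0.4905 0.1287 0.0086] seen [0.49  0.133 0.005] r 0.0423 th -81.0 F [-0.7  4.5 -0.5]
FIX 5.7 0 -4.1 0 -0.06 0 0
CIRC 7.9 -2.6 -7.1 0 0 0 0; 7.4 -4 -6.6 0 0 0 0; 6.4 -6.4 -5.7 0 0 0 0; 4.9 -8.5 -4.4 0 0 0 0; 3.1 -9.8 -2.8 0 0 0 0; 1.2 -10.6 -0.9 0 0 0 0; -1 -10.6 0.9 0 0 0 0; -2.9 -10 2.7 0 0 0 0
```

```bash
python3 -m jog '8.9 -0.9 -6.6 0 0 0 0; 8.3 -3.8 -6.6 0 0 0 0; 7.3 -6.4 -5.7 0 0 0 0; 5.6 -8.6 -4.5 0 0 0 0; 3.8 -10.1 -3 0 0 0 0; 1.4 -10.7 -1.1 0 0 0 0' | grep -E "position|force:";  python3 fix.py 80 .0080 .041 15 8
```

```text
position: [0.521, 0.1735, 0.1255]
force: [-0.0, -4.3, 5.2]
grasp_force: 30.6
t 29.4 T 91.3 tip [0.497  0.1693 0.0047] seen [0.498 0.165 0.001] r 0.0134 th -5.0 F [-0.  -4.3  5.2]
FIX -11.7 0 4.8 0 0.1 0 0; -11.6 0 4.8 0 0.1 0 0
CIRC 25 -3.5 -12.7 0 0 0 0; -1.3 -10.7 0.6 0 0 0 0; -3.7 -9.8 1.8 0 0 0 0; -5.9 -8.5 2.9 0 0 0 0; -7.6 -6.5 3.9 0 0 0 0; -8.8 -4.1 4.4 0 0 0 0; -9.5 -1.3 4.9 0 0 0 0; -9.4 1.4 4.8 0 0 0 0
```

The spoon was pushed inward by balls pinched against the wall, because r=41 leaves barely 34 mm outside it. I'll re-tilt and continue at r≈36, which is about half of the 70 mm floor, for three clean rounds.

```bash
python3 -m jog '-12 0 4.4 0 0.1 0 0; -12 0 4.4 0 0.1 0 0; 0 0 0 0 0 0 0' | grep -E "position|force:"; python3 fix.py 82 .0078 .036 15 8
python3 - <<'E'
from h import *
c=np.zeros((400,640,3),np.uint8)
d=capture("wrist"); cv2.imwrite("pics/w5.png",d["color"][:260,100:600,::-1])
E
```

```text
position: [0.4951, 0.1708, 0.1324]
force: [0.9, 0.6, 0.3]
grasp_force: 29.6
t 29.9 T 79.8 tip [0.4953 0.1709 0.0091] seen [0.496 0.168 0.009] r 0.0117 th 2.0 F [0.9 0.6 0.3]
FIX 5 0 -1 0 -0.04 0 0
CIRC 21.1 -6.2 -11.7 0 0 0 0; -2.1 -9 1.1 0 0 0 0; -4.1 -8.2 2.3 0 0 0 0; -5.8 -6.7 3.3 0 0 0 0; -7.1 -4.7 3.9 0 0 0 0; -7.9 -2.4 4.4 0 0 0 0; -8.2 -0.1 4.6 0 0 0 0; -7.9 2.4 4.5 0 0 0 0
```

View pics/w5.png

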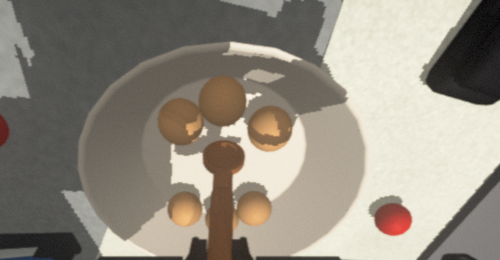

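The spoon head is in the middle at (222,155). Three balls are beyond it at (180,120), (222,100), (270,128), and three are nearer at (185,208), (220,220), (255,208), so none is in the middle any more. I'll leave the middle sideways through the left gap (+y) and circle at r=36.

```bash
cat > go.py <<'E'
import sys
from fix import *
# go.py th_start nlead r dth n zf : straight to (r,th_start) in nlead rows, then circle
T,tip,P,R=est()
ts,nl,r,dth,n,zf=map(float,sys.argv[1:7]); nl=int(nl);n=int(n)
pts=[]; e=np.append(B+r*np.array([np.cos(np.radians(ts)),np.sin(np.radians(ts))]),zf)
for i in range(1,nl+1): pts.append(tip+(e-tip)*i/nl)
for i in range(1,n+1):
    a=np.radians(ts+dth*i); pts.append(np.append(B+r*np.array([np.cos(a),np.sin(a)]),zf))
q=tip.copy();o=[]
for p in pts:
    d=np.round(R.T@(p-q)*1000,1); q=q+R@d/1000; o.append("%g %g %g 0 0 0 0"%tuple(d+0.))
print("; ".join(o))
E
python3 go.py 95 4 .036 15 12 .0083
```

```text
t 30.2 T 79.8 tip [0.4977 0.1705 0.0076] seen [0.498 0.168 0.01 ] r 0.0141 th 0.0 F [ 0.4  0.2 -1.2]
-2.5 -9.5 1.1 0 0 0 0; -2.5 -9.6 1 0 0 0 0; -2.4 -9.5 1.1 0 0 0 0; -2.5 -9.6 1.1 0 0 0 0; -8.4 0.4 4.2 0 0 0 0; -8 2.9 4.1 0 0 0 0; -7 5 3.6 0 0 0 0; -5.7 7 2.8 0 0 0 0; -3.9 8.3 2 0 0 0 0; -1.8 9.2 0.9 0 0 0 0; 0.4 9.4 -0.2 0 0 0 0; 2.5 8.9 -1.3 0 0 0 0; 4.6 8 -2.3 0 0 0 0; 6.1 6.3 -3.1 0 0 0 0; 7.5 4.3 -3.8 0 0 0 0; 8.2 2.1 -4.1 0 0 0 0
```

```bash
python3 -m jog '-2.5 -9.5 1.1 0 0 0 0; -2.5 -9.6 1 0 0 0 0; -2.4 -9.5 1.1 0 0 0 0; -2.5 -9.6 1.1 0 0 0 0; -8.4 0.4 4.2 0 0 0 0; -8 2.9 4.1 0 0 0 0; -7 5 3.6 0 0 0 0; -5.7 7 2.8 0 0 0 0' | grep -E "position|force:"; python3 go.py 165 2 .036 15 8 .0078
```

```text
position: [0.4489, 0.1846, 0.1326]
force: [1.2, -0.8, -0.0]
grasp_force: 29.6
t 31.4 T 80.6 tip [0.4476 0.1843 0.009 ] seen [0.448 0.181 0.009] r 0.0386 th 159.0 F [ 1.2 -0.8 -0. ]
0.5 2.4 0.5 0 0 0 0; 0.4 2.4 0.4 0 0 0 0; -2.5 8.9 1.3 0 0 0 0; -0.4 9.4 0.2 0 0 0 0; 1.9 9.2 -0.9 0 0 0 0; 3.8 8.3 -2 0 0 0 0; 5.7 6.9 -2.9 0 0 0 0; 7.1 5.1 -3.6 0 0 0 0; 8 2.8 -4 0 0 0 0; 8.4 0.4 -4.3 0 0 0 0
```

```bash
python3 -m jog '1 5 1 0 0 0 0; -2.5 8.9 1.3 0 0 0 0; -0.4 9.4 0.2 0 0 0 0; 1.9 9.2 -0.9 0 0 0 0; 3.8 8.3 -2 0 0 0 0; 5.7 6.9 -2.9 0 0 0 0; 7.1 5.1 -3.6 0 0 0 0; 8 2.8 -4 0 0 0 0' | grep -E "position|force:"; python3 go.py -90 2 .036 15 10 .0078
```

```text
position: [0.4859, 0.1348, 0.131]
force: [0.0, 0.8, -0.4]
grasp_force: 29.6
t 32.6 T 80.8 tip [0.4842 0.1344 0.0074] seen [0.485 0.132 0.006] r 0.036 th -89.0 F [ 0.   0.8 -0.4]
-0.4 0 0 0 0 0 0; -0.3 -0.1 0 0 0 0 0; 8.4 0.4 -4.3 0 0 0 0; 8.1 -2 -4.2 0 0 0 0; 7.5 -4.4 -3.7 0 0 0 0; 6.1 -6.3 -3.2 0 0 0 0; 4.5 -8 -2.3 0 0 0 0; 2.5 -8.9 -1.3 0 0 0 0; 0.4 -9.4 -0.1 0 0 0 0; -1.8 -9.2 0.9 0 0 0 0; -3.9 -8.3 2 0 0 0 0; -5.7 -6.9 2.8 0 0 0 0
```

```bash
python3 -m jog '8.3 0.4 -3.9 0 0 0 0; 8.1 -2 -4.2 0 0 0 0; 7.5 -4.4 -3.7 0 0 0 0; 6.1 -6.3 -3.2 0 0 0 0; 4.5 -8 -2.3 0 0 0 0; 2.5 -8.9 -1.3 0 0 0 0' | grep -E "position|force:"; python3 go.py 0 2 .036 15 10 .0076
```

```text
position: [0.5208, 0.1719, 0.1308]
force: [-0.6, 0.5, -1.1]
grasp_force: 29.6
t 33.5 T 80.1 tip [0.5205 0.1718 0.0074] seen [0.521 0.17  0.008] r 0.0369 th 2.0 F [-0.6  0.5 -1.1]
-0.5 0.6 0.2 0 0 0 0; -0.6 0.6 0.2 0 0 0 0; 0.4 -9.4 -0.2 0 0 0 0; -1.9 -9.1 0.9 0 0 0 0; -3.8 -8.4 2 0 0 0 0; -5.7 -6.9 2.9 0 0 0 0; -7.1 -5 3.6 0 0 0 0; -7.9 -2.8 4.1 0 0 0 0; -8.4 -0.4 4.2 0 0 0 0; -8.2 2 4.2 0 0 0 0; -7.4 4.3 3.8 0 0 0 0; -6.2 6.4 3.1 0 0 0 0
```

```bash
python3 -m jog '0.3 0 0.5 0 0 0 0; 0 0 0 0 0 0 0' | grep -E "position|force:"; python3 -m jog '0.3 0 0.5 0 0 0 0; 0 0 0 0 0 0 0' | grep -E "position|force:"; python3 -m jog '0.3 0 0.4 0 0 0 0; 0 0 0 0 0 0 0' | grep -E "position|force:"
```

```text
position: [0.521, 0.1708, 0.1303]
force: [-0.1, 1.0, -0.6]
grasp_force: 29.6
position: [0.5211, 0.171, 0.1297]
force: [-0.7, -0.8, -0.2]
grasp_force: 29.5
position: [0.5212, 0.1711, 0.1292]
force: [-1.6, 0.0, -0.7]
grasp_force: 29.5
```

```bash
python3 -c "
from h import *
a=[]
for i in range(3): capture('top'); a.append(read_state()['force'][2])
print(np.mean(a))"
```

```text
-0.26384421007793485
```

```bash
python3 -m jog '0.3 0 0.5 0 0 0 0; 0 0 0 0 0 0 0' | grep -E "position|force:"; python3 -m jog '0.3 0 0.4 0 0 0 0; 0 0 0 0 0 0 0' | grep -E "position|force:"; python3 -c "
from h import *
a=[]
for i in range(3): capture('top'); a.append(read_state()['force'][2])
print(np.mean(a))"; python3 go.py 0 2 .036 15 10 .0072
```

```text
position: [0.5213, 0.1711, 0.1286]
force: [-0.7, -0.5, -1.1]
grasp_force: 29.5
position: [0.5214, 0.1711, 0.1281]
force: [-1.5, 0.8, -0.4]
grasp_force: 29.5
-0.28853544092301453
t 35.3 T 81.2 tip [0.5191 0.1707 0.0044] seen [0.52  0.167 0.004] r 0.0355 th 1.0 F [-1.7 -0.8 -0.2]
-0.4 0.2 -1.3 0 0 0 0; -0.4 0.2 -1.4 0 0 0 0; 0.3 -9.4 -0.1 0 0 0 0; -1.8 -9.1 0.9 0 0 0 0; -3.9 -8.4 1.9 0 0 0 0; -5.6 -6.9 2.9 0 0 0 0; -7.1 -5 3.6 0 0 0 0; -8 -2.8 4.1 0 0 0 0; -8.4 -0.4 4.2 0 0 0 0; -8.2 2 4.2 0 0 0 0; -7.4 4.4 3.8 0 0 0 0; -6.2 6.3 3.1 0 0 0 0
```

```bash
for k in 1; do python3 -m jog '0.3 0 0.5 0 0 0 0; 0 0 0 0 0 0 0' | grep -E "position|force:"; done;  python3 -m jog '0.3 0 0.5 0 0 0 0; 0 0 0 0 0 0 0' | grep -E "position|force:"; python3 -c "
from h import *
a=[]
for i in range(3): capture('top'); a.append(read_state()['force'][2])
print(np.mean(a))"
```

```text
position: [0.5214, 0.1711, 0.1278]
force: [-1.4, -0.2, 1.0]
grasp_force: 29.6
position: [0.5214, 0.1712, 0.1276]
force: [-1.6, 0.4, 4.9]
grasp_force: 29.6
5.100553962094949
```

Floor found again at TCP z ≈ 0.128, so I'll ease off to a light touch and do the rounds.

```bash
python3 -m jog '-0.3 0 -0.4 0 0 0 0; 0.3 -9.4 -0.1 0 0 0 0; -1.8 -9.1 0.9 0 0 0 0; -3.9 -8.4 1.9 0 0 0 0; -5.6 -6.9 2.9 0 0 0 0; -7.1 -5 3.6 0 0 0 0; -8 -2.8 4.1 0 0 0 0' | grep -E "position|force:"; python3 go.py 90 2 .036 15 12 .0045
```

```text
position: [0.4847, 0.2066, 0.1273]
force: [0.2, -3.6, 2.4]
grasp_force: 30.3
t 37.0 T 81.9 tip [0.481  0.2059 0.0035] seen [0.482 0.201 0.004] r 0.0356 th 94.0 F [ 0.2 -3.6  2.4]
1 0 -1.1 0 0 0 0; 0.9 0 -1 0 0 0 0; -8.4 -0.5 4.2 0 0 0 0; -8.1 2.1 4.2 0 0 0 0; -7.5 4.3 3.8 0 0 0 0; -6.1 6.4 3.2 0 0 0 0; -4.5 7.9 2.3 0 0 0 0; -2.5 9 1.3 0 0 0 0; -0.4 9.3 0.2 0 0 0 0; 1.8 9.2 -0.9 0 0 0 0; 3.9 8.4 -2 0 0 0 0; 5.7 6.9 -2.9 0 0 0 0; 7 5 -3.5 0 0 0 0; 8 2.9 -4.1 0 0 0 0
```

```bash
python3 -m jog '-8.4 -0.5 4.2 0 0 0 0; -8.1 2.1 4.2 0 0 0 0; -7.5 4.3 3.8 0 0 0 0; -6.1 6.4 3.2 0 0 0 0; -4.5 7.9 2.3 0 0 0 0; -2.5 9 1.3 0 0 0 0' | grep -E "position|force:"; python3 go.py 180 1 .036 15 12 .0045
```

```text
position: [0.449, 0.1706, 0.1274]
force: [-0.3, 0.9, 2.1]
grasp_force: 29.5
t 38.0 T 80.9 tip [0.4472 0.1703 0.0038] seen [0.448 0.168 0.005] r 0.0364 th -180.0 F [-0.3  0.9  2.1]
0.1 0 -0.8 0 0 0 0; -0.4 9.4 0.1 0 0 0 0; 1.9 9.2 -0.9 0 0 0 0; 3.8 8.3 -2 0 0 0 0; 5.7 6.9 -2.9 0 0 0 0; 7.1 5 -3.6 0 0 0 0; 8 2.9 -4 0 0 0 0; 8.3 0.4 -4.3 0 0 0 0; 8.2 -2.1 -4.1 0 0 0 0; 7.4 -4.3 -3.8 0 0 0 0; 6.2 -6.4 -3.1 0 0 0 0; 4.5 -7.9 -2.3 0 0 0 0; 2.5 -9 -1.3 0 0 0 0
```

```bash
python3 -m jog '-0.5 9.4 0 0 0 0 0; 1.9 9.2 -0.9 0 0 0 0; 3.8 8.3 -2 0 0 0 0; 5.7 6.9 -2.9 0 0 0 0; 7.1 5 -3.6 0 0 0 0; 8 2.9 -4 0 0 0 0; 8.3 0.4 -4.3 0 0 0 0; 8.2 -2.1 -4.1 0 0 0 0; 7.4 -4.3 -3.8 0 0 0 0; 6.2 -6.4 -3.1 0 0 0 0; 4.5 -7.9 -2.3 0 0 0 0; 2.5 -9 -1.3 0 0 0 0' | grep -E "position|force:"; python3 go.py 0 1 .036 15 12 .0045
```

```text
position: [0.522, 0.1714, 0.1275]
force: [-0.9, -1.8, 3.6]
grasp_force: 30.1
t 39.7 T 98.8 tip [0.4874 0.1653 0.0038] seen [0.492 0.137 0.013] r 0.0064 th -53.0 F [-0.9 -1.8  3.6]
28.8 0.5 -15.3 0 0 0 0; 0.3 -9.4 -0.2 0 0 0 0; -1.8 -9.1 0.9 0 0 0 0; -3.9 -8.4 1.9 0 0 0 0; -5.7 -6.9 2.9 0 0 0 0; -7 -5 3.6 0 0 0 0; -8 -2.9 4 0 0 0 0; -8.4 -0.4 4.3 0 0 0 0; -8.2 2.1 4.1 0 0 0 0; -7.4 4.3 3.8 0 0 0 0; -6.2 6.4 3.1 0 0 0 0; -4.5 7.9 2.3 0 0 0 0; -2.5 9 1.3 0 0 0 0
```

```bash
python3 - <<'E'
from h import *
for c in("wrist","scene","top"):
  capture(c)
  print(c,[(round(r["conf"],2),np.round(r["at"],3).tolist()) for r in place_of(c,"spoon_tip")][:3])
d=capture("wrist"); w=cv2.resize(d["color"][:260,100:600,::-1],(400,208)); cv2.imwrite("pics/w6.png",w)
E
sed -i 's/<.07\]/<.07 and abs((np.array(r["at"])[:2]-g[:2])@np.array([-u[1],u[0]]))<.012]/' fix.py; python3 go.py 0 1 .036 15 12 .0045
```

```text
wrist [(0.94, [0.501, 0.169, 0.004])]
scene [(0.67, [0.497, 0.168, 0.009]), (0.2, [0.317, 0.384, -0.0])]
top []
t 40.2 T 92.2 tip [0.4989 0.1672 0.0027] seen [0.498 0.17  0.004] r 0.0157 th -12.0 F [-0.3 -0.   4.3]
17.8 0.4 -11.1 0 0 0 0; 0.4 -9.4 -0.1 0 0 0 0; -1.8 -9.1 0.9 0 0 0 0; -3.9 -8.4 2 0 0 0 0; -5.7 -6.9 2.8 0 0 0 0; -7.1 -5 3.6 0 0 0 0; -8 -2.8 4.1 0 0 0 0; -8.3 -0.4 4.3 0 0 0 0; -8.2 2 4.1 0 0 0 0; -7.4 4.4 3.8 0 0 0 0; -6.2 6.3 3.1 0 0 0 0; -4.5 8 2.3 0 0 0 0; -2.5 8.9 1.3 0 0 0 0
```

View pics/w6.png

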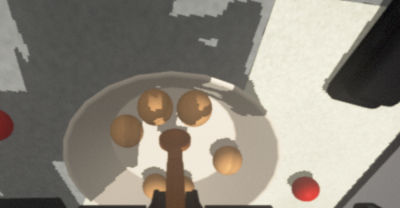

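Contact friction on the outward (+u) stroke straightened the spoon again. All six balls are in the bowl, at (127,130), (155,105), (193,105), (227,160), (152,187), (190,187). I'll re-tilt and do one more clean round, hovering a touch lighter on the outward half.

```bash
python3 fix.py 81 .0060 .036 15 1
```

```text
t 40.4 T 91.4 tip [0.5003 0.1675 0.0026] seen [0.5   0.169 0.003] r 0.0169 th -10.0 F [-0.1 -0.   3.3]
FIX -11.5 0 2.4 0 0.09 0 0; -11.3 0 2.3 0 0.09 0 0
CIRC 19.1 -2.7 -5.7 0 0 0 0
```

```bash
python3 -m jog '-11.5 0 2.4 0 0.09 0 0; -11.3 0 2.3 0 0.09 0 0; 0 0 0 0 0 0 0' | grep -E "position|force:"; python3 go.py 85 4 .036 15 12 .0060
```

```text
position: [0.497, 0.1674, 0.1328]
force: [0.6, 0.0, -1.0]
grasp_force: 30.0
t 41.0 T 81.4 tip [0.4978 0.1675 0.006 ] seen [0.497 0.169 0.009] r 0.0145 th -12.0 F [ 0.6  0.  -1. ]
-1 -10 0.3 0 0 0 0; -1 -10 0.3 0 0 0 0; -1 -10.1 0.3 0 0 0 0; -1 -10 0.3 0 0 0 0; -8.9 -1.2 2.7 0 0 0 0; -8.9 1.2 2.7 0 0 0 0; -8.3 3.6 2.5 0 0 0 0; -7.2 5.8 2.1 0 0 0 0; -5.4 7.4 1.7 0 0 0 0; -3.5 8.7 1 0 0 0 0; -1.1 9.3 0.4 0 0 0 0; 1.1 9.3 -0.4 0 0 0 0; 3.5 8.7 -1 0 0 0 0; 5.5 7.5 -1.7 0 0 0 0; 7.1 5.7 -2.2 0 0 0 0; 8.3 3.6 -2.5 0 0 0 0
```

```bash
python3 -m jog '-1 -10 0.8 0 0 0 0; -1 -10 0.8 0 0 0 0; -1 -10.1 0.8 0 0 0 0; -1 -10 0.3 0 0 0 0' | grep -E "position|force:";  python3 -m jog '0.1 0 0.5 0 0 0 0; 0 0 0 0 0 0 0' | grep -E "position|force:"; python3 -m jog '0.1 0 0.5 0 0 0 0; 0 0 0 0 0 0 0' | grep -E "position|force:"; python3 go.py 90 1 .036 15 8 .0040
```

```text
position: [0.4872, 0.2069, 0.1311]
force: [-0.6, 0.2, 0.4]
grasp_force: 30.0
position: [0.4875, 0.2059, 0.1307]
force: [0.6, -0.6, -1.0]
grasp_force: 30.0
position: [0.4875, 0.2056, 0.1302]
force: [-1.2, -0.1, -1.8]
grasp_force: 30.0
t 42.2 T 82.8 tip [0.4857 0.2053 0.003 ] seen [0.485 0.207 0.006] r 0.035 th 87.0 F [-1.2 -0.1 -1.8]
-2.1 -1.5 -0.4 0 0 0 0; -9 -0.3 2.7 0 0 0 0; -8.8 2 2.6 0 0 0 0; -8 4.4 2.4 0 0 0 0; -6.6 6.3 2 0 0 0 0; -4.8 7.9 1.4 0 0 0 0; -2.7 9 0.8 0 0 0 0; -0.4 9.4 0.1 0 0 0 0; 2 9.2 -0.6 0 0 0 0
```

```bash
python3 -m jog '0.1 0 0.5 0 0 0 0; -9 -0.3 3 0 0 0 0; -8.8 2 3 0 0 0 0; 0 0 0 0 0 0 0' | grep -E "position|force:";  python3 -m jog '0.1 0 0.4 0 0 0 0; 0 0 0 0 0 0 0' | grep -E "position|force:"; python3 -c "
from h import *
a=[]
for i in range(2): capture('top'); a.append(read_state()['force'][2])
print(np.mean(a))"
```

```text
position: [0.4678, 0.2006, 0.1293]
force: [0.0, 0.5, 1.2]
grasp_force: 30.0
position: [0.469, 0.2009, 0.1292]
force: [-0.4, -0.7, 5.9]
grasp_force: 30.0
5.419477049135166
```

```bash
python3 -m jog '-8.1 4.4 1.9 0 0 0 0; -6.6 6.3 2 0 0 0 0; -4.8 7.9 1.4 0 0 0 0; -2.7 9 0.8 0 0 0 0; -0.4 9.4 0.1 0 0 0 0' | grep -E "position|force:"; python3 go.py 195 1 .036 15 12 .0035
```

```text
position: [0.4521, 0.1599, 0.1292]
force: [-0.5, 0.8, 2.2]
grasp_force: 30.1
t 43.9 T 81.3 tip [0.453  0.16   0.0024] seen [0.453 0.162 0.004] r 0.0323 th -161.0 F [-0.5  0.8  2.2]
-4.1 -1.7 0 0 0 0 0; 2 9.1 -0.6 0 0 0 0; 4.2 8.4 -1.2 0 0 0 0; 6.1 6.9 -1.8 0 0 0 0; 7.6 5 -2.3 0 0 0 0; 8.6 2.8 -2.6 0 0 0 0; 9 0.4 -2.7 0 0 0 0; 8.7 -2 -2.6 0 0 0 0; 8 -4.4 -2.4 0 0 0 0; 6.7 -6.3 -2 0 0 0 0; 4.8 -8 -1.4 0 0 0 0; 2.7 -8.9 -0.8 0 0 0 0; 0.4 -9.4 -0.1 0 0 0 0
```

```bash
python3 -m jog '1.9 9.1 -0.8 0 0 0 0; 4.1 8.4 -1.5 0 0 0 0; 6.1 6.9 -1.8 0 0 0 0; 7.6 5 -2.3 0 0 0 0; 8.6 2.8 -2.6 0 0 0 0' | grep -E "position|force:"; python3 go.py -85 1 .037 15 12 .0030
```

```text
position: [0.4877, 0.1346, 0.1296]
force: [-0.7, 3.7, -0.6]
grasp_force: 30.5
t 44.7 T 81.9 tip [0.4874 0.1346 0.0026] seen [0.486 0.142 0.005] r 0.036 th -84.0 F [-0.7  3.7 -0.6]
-0.8 1 -0.2 0 0 0 0; 9.2 -0.5 -2.7 0 0 0 0; 8.8 -2.9 -2.6 0 0 0 0; 7.8 -5.2 -2.4 0 0 0 0; 6.3 -7.2 -1.8 0 0 0 0; 4.2 -8.5 -1.3 0 0 0 0; 2 -9.5 -0.5 0 0 0 0; -0.4 -9.6 0.1 0 0 0 0; -2.8 -9.2 0.9 0 0 0 0; -5 -8.1 1.5 0 0 0 0; -6.9 -6.6 2 0 0 0 0; -8.2 -4.4 2.5 0 0 0 0; -9 -2.1 2.7 0 0 0 0
```

```bash
python3 -m jog '9.2 -0.5 -2.7 0 0 0 0; 8.8 -2.9 -2.6 0 0 0 0; 7.8 -5.2 -2.4 0 0 0 0; 6.3 -7.2 -1.8 0 0 0 0; 4.2 -8.5 -1.3 0 0 0 0; 2 -9.5 -0.5 0 0 0 0' | grep -E "position|force:"; python3 go.py 5 1 .037 15 8 .0030
```

```text
position: [0.5209, 0.1747, 0.1295]
force: [0.2, -0.5, -0.5]
grasp_force: 30.0
t 45.6 T 81.8 tip [0.5209 0.1746 0.0026] seen [0.52  0.178 0.005] r 0.0375 th 6.0 F [ 0.2 -0.5 -0.5]
-0.7 0.9 -0.2 0 0 0 0; -0.4 -9.6 0.1 0 0 0 0; -2.8 -9.2 0.8 0 0 0 0; -5 -8.2 1.5 0 0 0 0; -6.8 -6.5 2 0 0 0 0; -8.2 -4.5 2.5 0 0 0 0; -9.1 -2 2.7 0 0 0 0; -9.2 0.4 2.7 0 0 0 0; -8.8 2.9 2.7 0 0 0 0
```

```bash
python3 -m jog '-0.4 -9.6 0.3 0 0 0 0; -2.8 -9.2 1 0 0 0 0; -5 -8.2 1.5 0 0 0 0; -6.8 -6.5 2 0 0 0 0; -8.2 -4.5 2.5 0 0 0 0; -9.1 -2 2.7 0 0 0 0; -9.2 0.4 2.7 0 0 0 0; -8.8 2.9 2.7 0 0 0 0; -7.8 5.2 2.3 0 0 0 0; -6.2 7.1 1.9 0 0 0 0; -4.2 8.6 1.3 0 0 0 0; -2 9.4 0.6 0 0 0 0' | grep -E "position|force:"; python3 fix.py 81 .003 .036 15 1
python3 - <<'E'
from h import *
d=capture("wrist"); s=read_state()
m=woodballs(d); 
# circles of balls by wood colour minus spoon: use blobs on plane z=.023
g=d["color"]; gray=cv2.medianBlur(cv2.cvtColor(g,cv2.COLOR_RGB2GRAY),3)
n,L,st,ce=cv2.connectedComponentsWithStats(cv2.erode(m,np.ones((3,3),np.uint8)))
old=np.array([[.5323,.1813],[.5177,.1333],[.4993,.2172],[.4865,.1682],[.4549,.2045],[.4371,.1603]])
for i in range(1,n):
    if st[i,4]>150:
        q=ray(d,ce[i],.023); print(ce[i].round(),st[i,4],q.round(3),"min dist to old",np.hypot(*(old-q[:2]).T).min().round(3))
cv2.imwrite("pics/w7.png",cv2.resize(g[:260,100:600,::-1],(400,208)))
E
```

```text
position: [0.4468, 0.1673, 0.1292]
force: [-0.1, 2.6, 2.5]
grasp_force: 30.0
t 47.4 T 81.3 tip [0.4477 0.1674 0.0024] seen [0.448 0.168 0.002] r 0.0361 th -175.0 F [-0.1  2.6  2.5]
FIX -1.4 0 -0.2 0 0.01 0 0
CIRC 0.5 9.4 -0.1 0 0 0 0
[343.  47.] 2023 [0.547 0.169 0.023] min dist to old 0.02
[291.  48.] 2023 [0.541 0.203 0.023] min dist to old 0.023
[278. 113.] 1419 [0.496 0.207 0.023] min dist to old 0.011
[366. 138.] 1224 [0.488 0.137 0.023] min dist to old 0.03
[318. 210.] 4203 [0.413 0.163 0.023] min dist to old 0.025
[279. 295.] 170 [0.285 0.186 0.023] min dist to old 0.154
[358. 295.] 184 [0.302 0.095 0.023] min dist to old 0.15
[325. 338.] 4999 [0.206 0.117 0.023] min dist to old 0.236
```

View pics/w7.png

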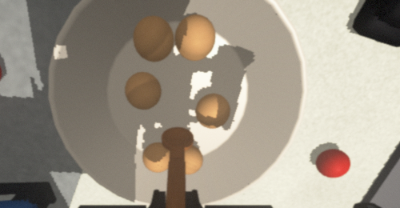

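Four balls show at (153,38), (195,36), (143,91), (213,110), and two at the spoon at (155,157), (190,160). The middle is empty, but two balls lie near spots that were occupied at the start. I'll sweep on most of a round to shift these.

```bash
python3 go.py -175 1 .037 15 18 .0030
```

```text
t 47.6 T 80.9 tip [0.449  0.1673 0.0026] seen [0.449 0.167 0.005] r 0.0348 th -175.0 F [ 0.2 -1.4  3.6]
-2.2 -0.3 0.2 0 0 0 0; 0.4 9.7 -0.1 0 0 0 0; 2.8 9.2 -0.8 0 0 0 0; 5 8.1 -1.5 0 0 0 0; 6.8 6.5 -2 0 0 0 0; 8.2 4.5 -2.5 0 0 0 0; 9.1 2.1 -2.7 0 0 0 0; 9.2 -0.5 -2.7 0 0 0 0; 8.8 -2.9 -2.7 0 0 0 0; 7.8 -5.2 -2.3 0 0 0 0; 6.3 -7.1 -1.9 0 0 0 0; 4.2 -8.6 -1.2 0 0 0 0; 2 -9.4 -0.7 0 0 0 0; -0.4 -9.7 0.2 0 0 0 0; -2.8 -9.2 0.8 0 0 0 0; -5 -8.1 1.5 0 0 0 0; -6.8 -6.5 2 0 0 0 0; -8.2 -4.5 2.4 0 0 0 0; -9.1 -2.1 2.7 0 0 0 0
```

```bash
python3 -m jog '0.3 9.7 -0.5 0 0 0 0; 2.7 9.2 -1 0 0 0 0; 5 8.1 -1.5 0 0 0 0; 6.8 6.5 -2 0 0 0 0; 8.2 4.5 -2.5 0 0 0 0; 9.1 2.1 -2.7 0 0 0 0; 9.2 -0.5 -2.7 0 0 0 0; 8.8 -2.9 -2.7 0 0 0 0; 7.8 -5.2 -2.3 0 0 0 0; 6.3 -7.1 -1.9 0 0 0 0; 4.2 -8.6 -1.2 0 0 0 0; 2 -9.4 -0.7 0 0 0 0' | grep -E "position|force:"; python3 -m jog '-0.4 -9.7 0.2 0 0 0 0; -2.8 -9.2 0.8 0 0 0 0; -5 -8.1 1.5 0 0 0 0; -6.8 -6.5 2 0 0 0 0; -8.2 -4.5 2.4 0 0 0 0' | grep -E "position|force:"
cat > balls.py <<'E'
from h import *
d=capture("wrist"); m=woodballs(d); g=d["color"]
n,L,st,ce=cv2.connectedComponentsWithStats(cv2.erode(m,np.ones((3,3),np.uint8)))
old=np.array([[.5323,.1813],[.5177,.1333],[.4993,.2172],[.4865,.1682],[.4549,.2045],[.4371,.1603]])
for i in range(1,n):
    q=ray(d,ce[i],.023)
    if st[i,4]>100 and np.hypot(*(q[:2]-B))<.09: dd=np.hypot(*(old-q[:2]).T);print(ce[i].round(),st[i,4],q[:2].round(3),"nearest old",dd.argmin(),dd.min().round(3))
cv2.imwrite("pics/w8.png",cv2.resize(g[:260,100:600,::-1],(400,208)))
E
python3 balls.py; python3 fix.py 81 .003 .036 15 1
```

```text
position: [0.5219, 0.1748, 0.1298]
force: [-0.3, -2.6, 3.0]
grasp_force: 30.1
position: [0.4902, 0.2073, 0.1296]
force: [1.0, -3.5, 1.3]
grasp_force: 30.4
[392. 129.] 2678 [0.542 0.159] nearest old 0 0.024
[326. 130.] 1281 [0.532 0.21 ] nearest old 0 0.029
[322. 216.] 4445 [0.449 0.198] nearest old 4 0.009
t 50.0 T 81.6 tip [0.4887 0.2074 0.0028] seen [0.49  0.203 0.004] r 0.0373 th 82.0 F [ 0.  -3.4 -0.3]
FIX -1.3 0 0.2 0 0.01 0 0
CIRC -9.2 -0.4 2.7 0 0 0 0
```

```bash
python3 -m jog '-4.4 0 -14.4 0 0 0 0; -5 0 -18 0 0 0 0; -5 0 -18 0 0 0 0; -5 0 -18 0 0 0 0; -5 0 -18 0 0 0 0' | grep -E "position|force:"; python3 balls.py
python3 - <<'E'
from h import *
s=read_state();print(s["joint_positions"].round(0))
P=np.array(s["position"])
P,R=plan([([.42,.06,.22],Rt(0,9.9),4),([.42,-.15,.19],Rt(20,8.6),6)])
E
```

```text
position: [0.4909, 0.2084, 0.2207]
force: [0.3, -0.8, -1.3]
grasp_force: 29.9
[359.  94.] 696 [0.544 0.177] nearest old 0 0.012
[326.  99.] 684 [0.533 0.21 ] nearest old 0 0.029
[391. 104.] 691 [0.539 0.141] nearest old 1 0.023
[344. 151.] 508 [0.48  0.179] nearest old 3 0.013
[11. 31. 86.  0. 79. 91.]
-23 34 7 0 0.07 0 ; -23 33 6 0 0.07 0 ; -24 34 5 0 0.08 0 ; -24 33 2 0 0.07 0 ; -6 34 5 0 0.06 0 ; -6 35 4 0 0.06 0.01 ; -7 35 4 0 0.05 0 ; -6 34 4 0 0.06 0 ; -7 35 4 -0.01 0.06 0.01 ; -7 34 3 0 0.06 0 

end [ 0.4196 -0.1498  0.1898] [ 0.342  0.048 -0.938]
```

View pics/w8.png

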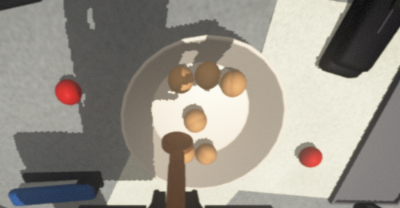

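A ball has rolled to the middle at (195,120), and another at (206,153) lies near an original spot. There is time for a short second dip to nudge both sideways. First I'll check the positions from the other cameras.

```bash
cat > bl.py <<'E'
from h import *
old=np.array([[.5323,.1813],[.5177,.1333],[.4993,.2172],[.4865,.1682],[.4549,.2045],[.4371,.1603]])
def look(cam):
    d=capture(cam); g=d["color"]; hsv=cv2.cvtColor(g,cv2.COLOR_RGB2HSV)
    m=((hsv[...,1]>90)&(hsv[...,2]>45)&(hsv[...,0]>5)&(hsv[...,0]<25)).astype(np.uint8)
    n,L,st,ce=cv2.connectedComponentsWithStats(m)
    for i in range(1,n):
        q=ray(d,ce[i],.023)
        if st[i,4]>20 and np.hypot(*(q[:2]-B))<.1: dd=np.hypot(*(old-q[:2]).T);print(cam,ce[i].round(),st[i,2:],q[:2].round(3),"near old",dd.argmin(),dd.min().round(3))
if __name__=="__main__":
    for c in("top","scene"): look(c)
E
python3 bl.py
python3 - <<'E'
from h import *
from fix import est
T,tip,P,R=est(1)
W=[([.444,.130,.06],4),([.444,.130,.010],3),([.444,.158,.010],3),([.446,.133,.010],2),([.480,.133,.010],3),([.480,.167,.010],4),([.48,.16,.1],5)]
q=tip.copy()
for p,n in W:
    s=q.copy();o=[]
    for i in range(1,n+1):
        t=s+(np.array(p)-s)*i/n; d=np.round(R.T@(t-q)*1000,1); q=q+R@d/1000; o.append("%g %g %g 0 0 0 0"%tuple(d+0.))
    print(p,"; ".join(o))
E
```

```text
top [279. 202.] [ 10  13 104] [0.544 0.18 ] near old 0 0.012
top [279. 229.] [ 16  16 146] [0.482 0.177] near old 3 0.01
top [284. 253.] [ 26  15 273] [0.428 0.163] near old 5 0.01
scene [370. 200.] [ 24  24 334] [0.439 0.166] near old 5 0.006
scene [347. 214.] [11  7 56] [0.525 0.135] near old 1 0.007
scene [373. 218.] [11  6 47] [0.516 0.201] near old 2 0.023
t 51.0 T 83.8 tip [0.4882 0.2077 0.0932] seen [0.489 0.204 0.094] r 0.0376 th 83.0 F [-0.3  0.1 -1. ]
[0.444, 0.13, 0.06] -11.3 17.2 12 0 0 0 0; -11.3 17.3 12 0 0 0 0; -11.3 17.2 12 0 0 0 0; -11.3 17.2 12 0 0 0 0
[0.444, 0.13, 0.01] 4.7 0 16 0 0 0 0; 4.8 0.1 15.9 0 0 0 0; 4.7 0 16 0 0 0 0
[0.444, 0.158, 0.01] 1.6 -9.2 -0.4 0 0 0 0; 1.5 -9.2 -0.5 0 0 0 0; 1.6 -9.2 -0.4 0 0 0 0
[0.446, 0.133, 0.01] -1.1 12.5 0.3 0 0 0 0; -1.2 12.5 0.3 0 0 0 0
[0.48, 0.133, 0.01] 10.7 2 -3.2 0 0 0 0; 10.7 1.9 -3.2 0 0 0 0; 10.7 2 -3.1 0 0 0 0
[0.48, 0.167, 0.01] 1.4 -8.4 -0.4 0 0 0 0; 1.4 -8.4 -0.4 0 0 0 0; 1.4 -8.3 -0.4 0 0 0 0; 1.4 -8.4 -0.5 0 0 0 0
[0.48, 0.16, 0.1] -5.3 1.3 -17.2 0 0 0 0; -5.4 1.4 -17.2 0 0 0 0; -5.3 1.3 -17.1 0 0 0 0; -5.4 1.4 -17.2 0 0 0 0; -5.3 1.3 -17.2 0 0 0 0
```

Only the middle ball can be nudged safely. The pair at the near wall has no room beside it. I'll dip in the free -y side and push the middle ball towards +y.

```bash
python3 -m jog '-2.7 18 9.5 0 0 0 0; -2.7 18 9.5 0 0 0 0; -2.7 18 9.5 0 0 0 0; -2.7 18 9.5 0 0 0 0; 4.7 0 16 0 0 0 0; 4.7 0 16 0 0 0 0; 4.7 0 16 0 0 0 0' | grep -E "position|force:"; python3 -m jog '1.4 -8.4 -0.4 0 0 0 0; 1.4 -8.4 -0.4 0 0 0 0; 1.4 -8.4 -0.4 0 0 0 0; 1.4 -8.4 -0.4 0 0 0 0; 0 4 0 0 0 0 0; -5.3 1.3 -17.2 0 0 0 0; -5.3 1.3 -17.2 0 0 0 0; -5.3 1.3 -17.2 0 0 0 0; -5.3 1.3 -17.2 0 0 0 0; -5.3 1.3 -17.2 0 0 0 0' | grep -E "position|force:"; python3 bl.py
python3 - <<'E'
from h import *
P,R=plan([([.42,.06,.22],Rt(0,9.9),4),([.40,-.15,.19],Rt(20,8.6),6)])
E
```

```text
position: [0.4829, 0.1334, 0.1348]
force: [0.3, -0.4, -1.2]
grasp_force: 29.9
position: [0.4841, 0.156, 0.228]
force: [0.5, 0.9, -1.0]
grasp_force: 29.9
top [282. 228.] [ 8  4 22] [0.485 0.171] near old 3 0.004
scene [375. 204.] [ 28  31 391] [0.451 0.184] near old 4 0.021
scene [348. 214.] [ 7  7 38] [0.525 0.139] near old 1 0.009
-19 21 8 0 0.07 0 ; -19 21 6 0 0.07 0 ; -20 21 5 0 0.07 0 ; -20 21 4 0 0.07 0 ; -9 34 5 0 0.06 0 ; -10 34 5 0 0.06 0.01 ; -9 34 4 0 0.06 0 ; -10 33 3 0 0.06 0 ; -10 34 3 0 0.05 0.01 ; -9 34 2 0 0.06 0 

end [ 0.4003 -0.1495  0.1902] [ 0.334  0.054 -0.941]
```

```bash
python3 -m jog '-19 21 8 0 0.07 0 0; -19 21 6 0 0.07 0 0; -20 21 5 0 0.07 0 0; -20 21 4 0 0.07 0 0; -9 34 5 0 0.06 0 0; -10 34 5 0 0.06 0.01 0; -9 34 4 0 0.06 0 0; -10 33 3 0 0.06 0 0; -10 34 3 0 0.05 0.01 0; -9 34 2 0 0.06 0 0' | grep -E "time|position|force:"
python3 - <<'E'
from h import *
import bl; bl.look("top")
e=trace("top","bowl"); e=cv2.fitEllipse(cv2.convexHull(rect(e[0]["pixels"]))); print(e)
s=read_state();print(s["joint_positions"].round(0),s["tcp_rot"].round(3).tolist())
for c in("wrist","top"):
  capture(c)
  for n in ["spoon_tip","spoon_mid","spoon_grip"]: print(c,n,[(round(r["conf"],2),np.round(r["at"],3).tolist()) for r in place_of(c,n)][:1])
E
```

```text
time_s: 54.52
position: [0.3985, -0.1505, 0.1882]
force: [1.3, -0.4, -1.0]
grasp_force: 29.9
top [280. 202.] [ 13  14 145] [0.545 0.177] near old 0 0.013
top [295. 204.] [ 14  13 143] [0.54  0.141] near old 1 0.024
top [266. 206.] [ 14  13 143] [0.534 0.21 ] near old 0 0.028
top [264. 229.] [ 13  13 142] [0.481 0.212] near old 2 0.019
top [283. 253.] [ 29  15 304] [0.428 0.167] near old 5 0.012
((280.2117919921875, 228.05447387695312), (95.41728973388672, 96.47669219970703), 21.594030380249023)
[-47.  18. 124.  33.  31.   7.] [[0.932, 0.146, 0.331], [0.137, -0.989, 0.05], [0.334, -0.001, -0.942]]
wrist spoon_tip [(0.97, [0.469, -0.146, 0.081])]
wrist spoon_mid [(0.72, [0.402, -0.15, 0.164])]
wrist spoon_grip []
top spoon_tip [(0.77, [0.467, -0.14, 0.086])]
top spoon_mid [(0.77, [0.398, -0.149, 0.158])]
top spoon_grip [(0.71, [0.392, -0.148, 0.17])]
```

The bowl is unmoved and the middle is clear. Next I'll lay the spoon: bring the tip to its final spot over the tray, then lower the grip along an arc so the spoon swings flat in the fingers.

Run:
```python
from h import *
R=Rt(35,8.4); u=np.array([np.cos(np.radians(8.4)),np.sin(np.radians(8.4)),0]); F=np.array([.4697,-.1627,.031])
w=[(F+u*.017+[0,0,.071],R,5)]
for T in (33,29,25,21,17,13,9,6,3,0): w.append((F+u*.107*(1-np.cos(np.radians(T)))+[0,0,.107*np.sin(np.radians(T))],R,1))
plan(w)
```

```text
10 5 22 0 0.05 0 ; 9 5 22 0 0.06 0 ; 8 6 23 0 0.05 0 ; 7 5 23 -0.01 0.06 0.01 ; 5 5 24 0 0.05 0 ; -7 0 11 0 0 0 ; -7 0 3 0 0 0 ; -7 0 3 0 0 0 ; -6 0 4 0 0 0 ; -6 0 4 0 0 0 ; -6 0 5 0 0 0 ; -5 0 5 0 0 0 

-4 0 5 0 0 0 ; -3 0 4 0 0 0 ; -4 0 4 0 0 0 

end [ 0.4694 -0.1631  0.0312] [ 0.567  0.081 -0.82 ]
```

```bash
python3 -m jog '10 5 22 0 0.05 0 0; 9 5 22 0 0.06 0 0; 8 6 23 0 0.05 0 0; 7 5 23 -0.01 0.06 0.01 0; 5 5 24 0 0.05 0 0; 0 0 0 0 0 0 0' | grep -E "time|position|force:"
python3 - <<'E'
from h import *
s=read_state();print(s["tcp_rot"].round(3).tolist())
for c in("wrist","top"):
  capture(c)
  for n in ["spoon_tip","spoon_mid"]: print(c,n,[(round(r["conf"],2),np.round(r["at"],3).tolist()) for r in place_of(c,n)][:1])
E
```

```text
time_s: 55.78
position: [0.4857, -0.1609, 0.1015]
force: [-0.7, -0.0, -1.7]
grasp_force: 29.9
[[0.815, 0.142, 0.562], [0.115, -0.99, 0.083], [0.568, -0.003, -0.823]]
wrist spoon_tip [(0.89, [0.577, -0.146, 0.018])]
wrist spoon_mid [(0.98, [0.495, -0.157, 0.079])]
top spoon_tip [(0.77, [0.58, -0.151, 0.024])]
top spoon_mid [(0.92, [0.491, -0.163, 0.076])]
```

```bash
python3 -m jog '-7 0 11 0 0 0 0; -7 0 3 0 0 0 0; -7 0 3 0 0 0 0; -6 0 4 0 0 0 0; -6 0 4 0 0 0 0' | grep -E "time|position|force:";  python3 -m jog '-6 0 5 0 0 0 0; -5 0 5 0 0 0 0; -4 0 5 0 0 0 0; -3 0 4 0 0 0 0; 0 0 0 0 0 0 0' | grep -E "time|position|force:"
python3 - <<'E'
from h import *
for c in("wrist","top"):
  capture(c)
  for n in ["spoon_tip","spoon_mid","spoon"]: print(c,n,[(round(r["conf"],2),np.round(r["at"],3).tolist()) for r in place_of(c,n)][:1])
plan([([.4697,-.1627,.031],Rt(35,8.4),2)])
E
```

```text
time_s: 56.7
position: [0.4731, -0.1638, 0.0646]
force: [-1.6, -0.8, 1.5]
grasp_force: 30.0
time_s: 57.32
position: [0.4691, -0.1639, 0.0377]
force: [-0.6, -0.4, 1.4]
grasp_force: 30.0
wrist spoon_tip [(0.68, [0.583, -0.149, 0.004])]
wrist spoon_mid [(0.85, [0.482, -0.159, 0.016])]
wrist spoon [(0.89, [0.481, -0.163, 0.005])]
top spoon_tip [(0.73, [0.582, -0.151, 0.008])]
top spoon_mid [(0.91, [0.48, -0.163, 0.011])]
top spoon [(0.9, [0.484, -0.16, 0.009])]
-2 -1 3 0 0 0 ; -1 0 3 0 0 0 

end [ 0.4699 -0.1628  0.0313] [ 0.565  0.081 -0.821]
```

```bash
python3 -m jog '-1 -1 2.5 0 0 0 0; 0 0 3.5 0 0 0 0; 0 0 0 0 0 0 0' | grep -E "time|position|force:"; python3 -m jog '0 0 0 0 0 0 40; 0 0 0 0 0 0 40; 0 0 0 0 0 0 40; 0 0 0 0 0 0 40; 0 0 0 0 0 0 40' | grep -E "position|force:|opening"; python3 -m jog '3 0 -6 0 0 0 40; 10 0 -16 0 0 0 40; 15 0 -25 0 0 0 40; 20 0 -30 0 0 0 40; 20 0 -30 0 0 0 40; 0 0 0 0 0 0 40' | grep -E "time|position|force:"
python3 - <<'E'
from h import *
import bl
d=capture("top"); bl.look("top")
for n in ["spoon","spoon_mid","tray","bowl"]: print(n,[(round(r["conf"],2),np.round(r["at"],3).tolist()) for r in place_of("top",n)][:1])
a=capture("top")["color"][150:300,220:470,::-1]; w=capture("wrist")["color"][:,:,::-1]
c=np.zeros((300,800,3),np.uint8); c[:240,:400]=cv2.resize(a,(400,240)); c[:250,400:]=cv2.resize(w,(400,250)); cv2.imwrite("pics/end.png",c)
E
```

```text
time_s: 58.1
position: [0.4708, -0.162, 0.0335]
force: [-7.3, -2.9, 14.8]
grasp_force: 30.1
position: [0.4713, -0.1624, 0.0321]
force: [0.2, -0.5, -0.1]
opening: 0.454
grasp_force: 0.0
time_s: 59.48
position: [0.4667, -0.1638, 0.1617]
force: [0.5, -0.2, -0.1]
grasp_force: 0.0
top [280. 202.] [ 13  14 145] [0.545 0.177] near old 0 0.013
top [295. 204.] [ 14  13 143] [0.54  0.141] near old 1 0.024
top [266. 206.] [ 14  13 143] [0.534 0.21 ] near old 0 0.028
top [264. 229.] [ 13  13 142] [0.481 0.212] near old 2 0.019
top [283. 253.] [ 29  15 307] [0.427 0.167] near old 5 0.012
spoon [(0.98, [0.482, -0.155, 0.007])]
spoon_mid [(0.67, [0.481, -0.159, 0.007])]
tray [(0.63, [0.484, -0.159, 0.002])]
bowl [(0.56, [0.483, 0.174, 0.001])]
```

View pics/end.png

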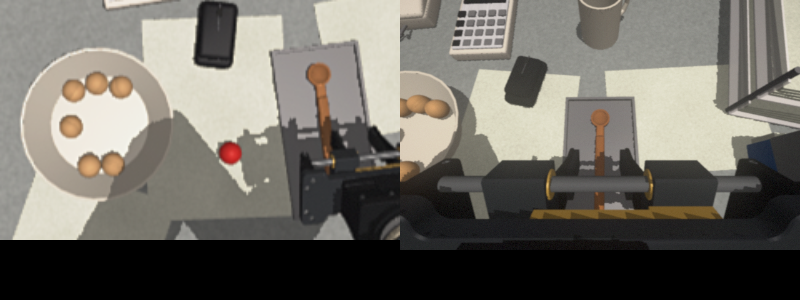

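The final view shows the spoon flat in the tray along its middle (left half, 320,110) and released. All six balls are in the bowl with the middle empty, and the mouse, red ball and mug have not moved. Handing in.

```bash
python3 -c "
from rig import *
print(hand_in())"
```

```text
the job is handed in; nothing more can be done
None
```

I stirred the balls more than three times round and handed the job in at about 60 s: the six balls and the bowl are in place, the middle is empty, and the spoon lies flat in its tray, released. Two things are uncertain: two balls ended 12–13 mm from starting spots, and I couldn't tell whether those were their own; and the spoon swung in the fingers a few times, so parts of the rounds ran a few mm off the bottom or nearer the middle than half way.

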